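# Open the sprung extension gauge and hold its rod out at the length mark

## Robot

A 6-joint arm with a two-finger parallel gripper is mounted at the origin on a cart in front of the work surface, level with it; the furniture and walls round the work are solid. World frame = base frame: x ahead of the robot, y to its left, z up, the work surface at z = 0. Lengths are in m, angles in rad, forces in N, time in s.
With the tool pointing down it reaches from about 0.35 to 0.725 m from the base axis. Payload 4.3 kg.
Tool frame: the origin (TCP) lies on the centre line of the jaws, within the pads' length; the fingertips stand 25 mm ahead of it and the grasp point (between the pads) lies 6 mm ahead of it; z points along the fingers, y is the direction in which the jaws open and shut (so a half turn about z gives the same grasp; the last joint's range is limited). The gripper opens to 85 mm and grips with 20 to 120 N. Pads are 22 mm wide; open, the fingers measure 114 mm over their backs; the gripper's body (76 mm by 85 mm) begins 54 mm behind the grasp point. The pads swing forward as they close: fully open they stand 13 mm farther back than shut.
Start: joints at [-1.388, 0.377, 0.081, 1.274, 0, 1.46], TCP at [0.166, -0.551, 0.256] pointing down, gripper open.
Joint ranges: [-2.72, 2.72], [-0.84, 1.66], [-1.02, 1.22], [-1.77, 2.12], [-1.37, 1.28], [-3.14, 3.14]. Speed limits (rad/s): [2.57, 2.57, 3.14, 3.14, 3.14, 3.14].

## Interface

Orientations are given as a unit quaternion [x, y, z, w].
In Python, from bench import ctrl gives the robot as it stands.
- The arm moves only by the shell command python3 -m creep 'ROWS' [FORCE]. ROWS is JSON, a list of rows, each a list of 3 entries, a list of its own where there are three numbers: the finger opening in m, from 0 to 0.0854, then the shift along the tool's x, y, z in m, then the turn, a rotation vector about the tool's x, y, z in rad. In form: [[jaw, [dx, dy, dz], [rx, ry, rz]], ...]. A call has 1 to 12 rows; each row is the pose to reach, as a shift and turn from the pose commanded when the call began, along the tool's axes at that moment; what a row does not reach only later rows make up. A row lasts 1/10 s, in which the tool goes at most 50 mm and 8.59 degrees, less where a joint would pass 70% of its speed; a pose out of reach is approached as far as the arm can. A call with a gripper value outside its range is refused whole. The fingers move at their own pace and stop on an object; FORCE is the grip in N (left out, the last holds). Time passes only in rows, so rows that repeat a pose let the fingers close. It gives the time, the measured TCP pose, the force and the opening at its end, in the units of the state.
- ctrl.get_state(): the state, without advancing time (a new reading comes with each control period).
- ctrl.get_image(name): name is "scene" or "top"; returns a dict with "img" (384x512x3 uint8, blue, green, red), "fx", "fy", "cx", "cy" (pixels), "k1" (the pictures are not rectified: a ray, as slopes to the right and down, at radius r is drawn at 1 + k1 r^2 times it, then the intrinsics apply), "pose" (4x4, takes a point from camera to world coordinates). Camera axes: x right, y down, z forward; pixel columns grow to the right and rows downward; lengths in m; the calibration is good to about 2 mm. A picture is of the moment at which its call begins. There is no depth.
- ctrl.sign_off(): hands the job in, once; it reports no verdict.
The state is a dict: "time_s": time; "joints": joint angles; "qvel": joint speeds; "joint_efforts": joint torques, N m; "position": TCP position; "tcp_rot": TCP orientation; "wrist_force": force on the tool from outside, world axes, zero at the start; "wrist_torque": the same for the moment, N m; "opening": opening from 0.0 (shut) to 1.0 (fully open).
Only numpy, scipy, OpenCV 4.12 (cv2) and the standard library are available. Lean on these libraries where they do the work, as an engineer would, in place of code of your own. Each camera call takes 0.05 s, during which the arm holds its last target.

## Task

Lever the cover of the extension gauge open with the blade of the screwdriver under its front tab (do not touch the cover with the gripper) until it stands past upright, then lay the screwdriver down on the bench and let go of it, the cover staying open. Take the grip of the sprung pointer rod inside the case, pull the rod out until its pointer stands level with the length mark on the scale, and finish still holding it there. Leave the length mark, the cassette, the cover-glass box and the forceps where they are.

Things in the scene. Friction and masses are not known exactly. Their poses are not given: they have to be found in the camera images.
- gauge_case: Extension gauge: heavy aluminium box fixed on the bench, 160 (x) x 126 (y) x 62 mm high, walls 5 mm, floor 8 mm thick, shut by the grey cover. Origin: centre of its underside; z up, front (-x) looks roughly to the robot. Inside: the rod along x in the middle, its barrel behind (x +25 to +73 mm), a scale rail, 10 mm high, along the left (+y) wall, 43 to 53 mm from the middle.
- cover_hinge (a point): Middle of the cover's hinge line: 80 mm behind the case's origin (along its x), 62 mm above the bench; the axis is the case's y. Axes as the case.
- cover (a joint): Angle of the cover: 0 shut, grows as it opens upward and back, 1.57 upright, stop at 1.95. Flat grey plate, 5 mm thick, 128 mm wide; its underside lies on the hinge plane and on the case's rim (62 mm above the bench when shut). The stiff hinge holds it wherever it is left; lifting it at the front edge takes about 1.5 N.
- tab (a point): Underside of the prying tab, in the middle of the cover's front edge, 168 mm from the hinge line. The tab is 50 mm wide, 5 mm thick, overhangs the case's front wall (160 mm from the hinge) by 14 mm; the space under it is free down to the bench. Turns with the cover; axes as the case when shut.
- driver_handle (a point): Middle of the screwdriver's handle, on the tool's axis, 9 mm above the bench as it lies. Handle 63 mm long, 20 mm wide, 18 mm high; the tool is 131 mm long, about 50 g. Its -y axis points along the tool to the blade's end, z is up.
- driver_tip (a point): End of the screwdriver's thin round blade (3.6 mm diameter), 98 mm from the handle's middle along the tool's -y; on the same axis as the handle. Axes as the handle.
- pointer_rod (a joint): How far the rod is pulled out of its barrel, m: 0 fully in (its start), grows toward the case's front (-x of the case), stop at 0.045. A spring draws it in with about 4 N at 0 and 9 N at 0.036: let go, it flies back.
- grip (a point): Centre of the black ribbed grip on the rod's front end, 36 mm above the bench, 5 mm in front of the case's origin when the rod is in. 30 mm long (x), 16 wide (y), 24 high; a flange 26 wide, 32 high and 5 thick stands 15 to 20 mm in front of this point. Free: 34 mm beside it, 16 mm below it. Moves with the rod; axes as the case.
- pointer (a point): Tip of the thin steel pointer on the arm that sticks out to the left of the rod, 18 mm behind the grip's centre, 48.5 mm left of it; it hangs 26 mm above the bench, over the scale. Moves with the rod; axes as the case.
- mark (a point): Length mark: top of the upright fin of the small dark rider on the scale rail, right under the pointer's path. The pointer must end level with it along the case's x.
- length_mark (a joint): Where the rider stands on the scale, m (between 0.020 and 0.036): the pointer is level with the mark when joint pointer_rod reads the same number.
- cassette: Loose tissue cassette with a wax block, 29 x 40 x 12 mm, bystander. Origin at its underside.
- cover_glass: Small blue and white cover-glass box, 33 x 33 x 20 mm, bystander. Origin at its underside.
- forceps: Steel forceps, 127 mm long, 9 mm high, bystander. Origin at its underside.

How it is judged:
By the outcome, as a careful person would: the job done as asked, in the order asked, and still so for the second after the job is handed in, while the arm keeps its last pose, push and grip.
It also fails if it takes over 67 s, if anything falls off the work surface, if the arm or the gripper's body presses on something with over 40 N, if the wrist force passes 120 N, or if a joint passes its speed limit or range.

## Working session

There is one attempt and no reset: what is moved stays moved. The work goes in short steps, Python scripts to look and compute and a shell command to move; the robot and the scene stay as the last step left them, time stands still between calls to the robot, and variables do not carry over. Pictures are saved under pics/ and viewed, and the job is handed in when it is done.

```bash
ls; mkdir -p pics
cat > h.py <<'E'
import numpy as np,cv2
from bench import ctrl
from scipy.spatial.transform import Rotation as R
def snap(name,fn,crop=None,scale=1):
    d=ctrl.get_image(name); np.savez('pics/'+fn+'.npz',**{k:np.array(v) for k,v in d.items()})
    im=d['img']
    if crop: im=im[crop[1]:crop[3],crop[0]:crop[2]]
    if scale!=1: im=cv2.resize(im,None,fx=scale,fy=scale,interpolation=cv2.INTER_CUBIC)
    cv2.imwrite('pics/'+fn+'.png',im); return d
def cropf(fn,out,crop,scale):
    im=np.load('pics/'+fn+'.npz')['img'][crop[1]:crop[3],crop[0]:crop[2]]
    cv2.imwrite('pics/'+out+'.png',cv2.resize(im,None,fx=scale,fy=scale,interpolation=cv2.INTER_CUBIC))
def load(fn): return {k:v for k,v in np.load('pics/'+fn+'.npz').items()}
def ray(d,u,v):
    p=np.array([(u-d['cx'])/d['fx'],(v-d['cy'])/d['fy']],float); q=p.copy()
    for _ in range(30): q=p/(1+d['k1']*(q@q))
    P=d['pose']; return P[:3,3],P[:3,:3]@np.array([q[0],q[1],1])
def atz(d,u,v,z):
    o,r=ray(d,u,v); return o+r*(z-o[2])/r[2]
def proj(d,X):
    P=d['pose']; c=P[:3,:3].T@(np.asarray(X,float)-P[:3,3]); q=c[:2]/c[2]; q=q*(1+d['k1']*(q@q))
    return np.array([q[0]*d['fx']+d['cx'],q[1]*d['fy']+d['cy']])
def tri(d1,p1,d2,p2):
    o1,r1=ray(d1,*p1);o2,r2=ray(d2,*p2);r1=r1/np.linalg.norm(r1);r2=r2/np.linalg.norm(r2)
    s=np.linalg.lstsq(np.stack([r1,-r2],1),o2-o1,rcond=None)[0]
    a=o1+s[0]*r1;b=o2+s[1]*r2; return (a+b)/2,np.linalg.norm(a-b)
E
python3 - <<'E'
from h import *
np.set_printoptions(precision=4,suppress=True)
for n in('scene','top'):
    d=snap(n,n+'0'); print(n,d['pose'],d['fx'],d['cx'],d['cy'],d['k1'])
print(ctrl.get_state())
E
```

```text
pics
scene [[-0.7997 -0.2532  0.5445 -0.0858]
 [-0.6004  0.3296 -0.7286  0.8133]
 [ 0.005  -0.9095 -0.4156  0.5352]
 [ 0.      0.      0.      1.    ]] 404.59840456861275 256.249188658813 189.85238331976413 -0.013781669694004713
top [[-0.012  -0.9899  0.1409  0.3227]
 [-0.9999  0.0102 -0.013   0.0291]
 [ 0.0115 -0.1411 -0.9899  1.3461]
 [ 0.      0.      0.      1.    ]] 479.0322508138165 268.35585168927724 191.13165537672924 -0.02293066097689698
{'time_s': 0.1, 'joints': array([-1.3883,  0.378 ,  0.0798,  1.2744, -0.    ,  1.4605]), 'qvel': array([ 0.0004, -0.0031,  0.0028, -0.0003,  0.    ,  0.0003]), 'joint_efforts': array([  0.0015, -46.4695,  27.0583,   0.012 ,  -0.    ,  -0.    ]), 'position': array([ 0.1659, -0.55  ,  0.2555]), 'tcp_rot': array([ 0.9893,  0.1459, -0.    , -0.0009]), 'wrist_force': array([-0.516 ,  0.8729,  0.5403]), 'wrist_torque': array([-0.0347, -0.0159,  0.015 ]), 'opening': 0.9996699069160285}
```

```bash
python3 -c "
import cv2
for n in('scene','top'):
    cv2.imwrite('pics/%s0b.png'%n,cv2.resize(cv2.imread('pics/%s0.png'%n),(800,600),interpolation=cv2.INTER_CUBIC))"
```

```text
(no output)
```

View pics/scene0b.png

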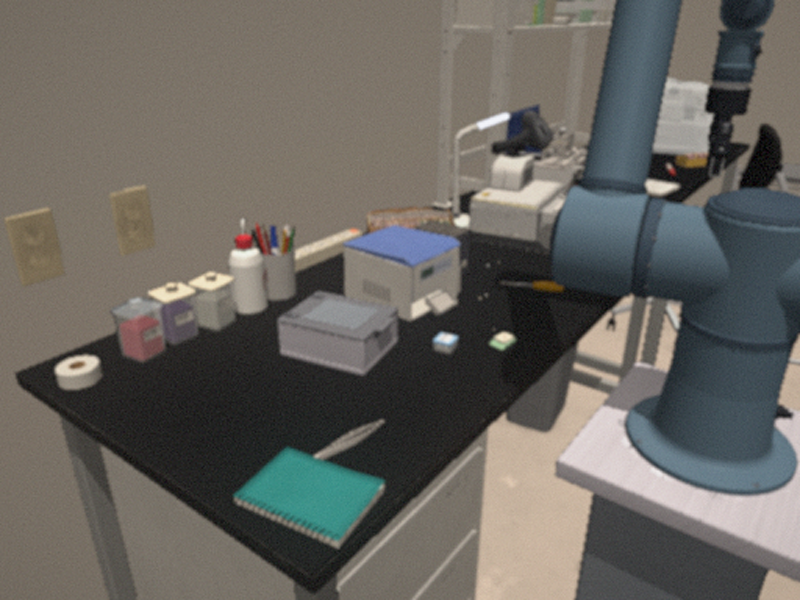

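View pics/top0b.png

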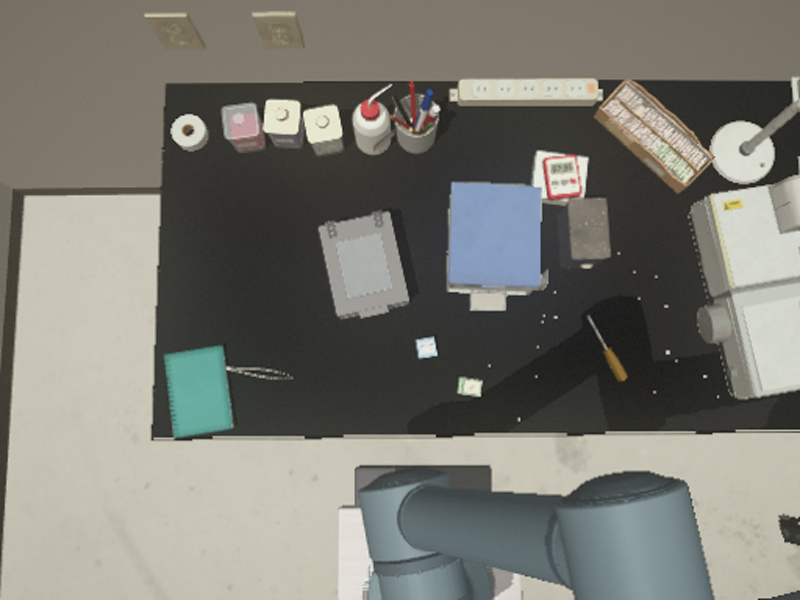

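The top view shows the case near (365,265) of 800x600 with its front tab at about (373,312). The screwdriver runs from its tip at (590,317) to its handle end at (622,380). The cover glass is at (427,348), the cassette at (470,386) and the forceps at (262,373).

```bash
python3 -c "
from h import *
cropf('top0','a',(190,125,290,215),8)
cropf('top0','b',(350,190,430,250),10)
cropf('scene0','c',(170,180,270,240),8)"
```

```text
(no output)
```

View pics/a.png

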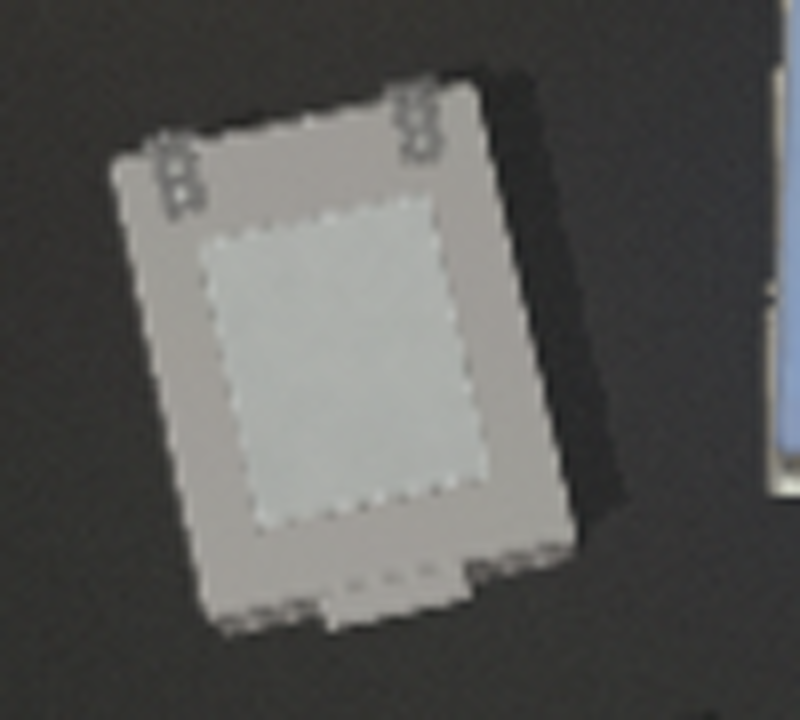

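View pics/b.png

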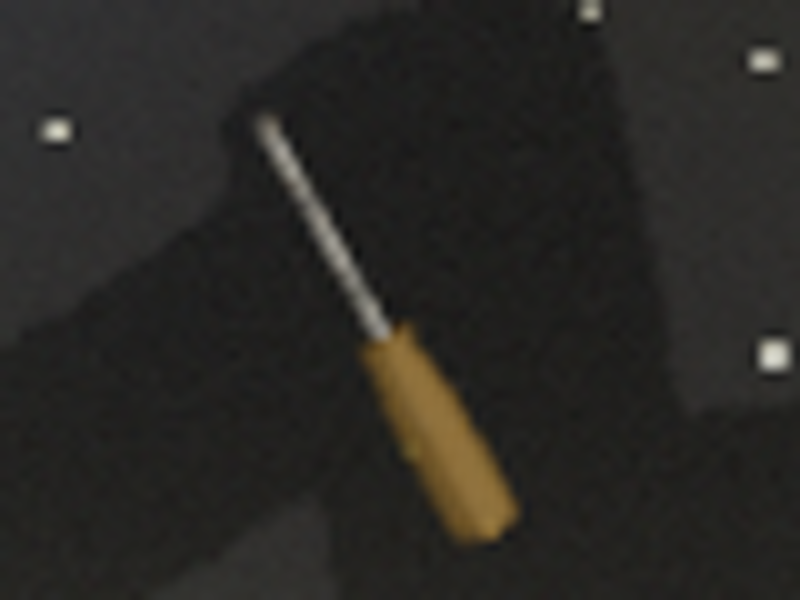

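View pics/c.png

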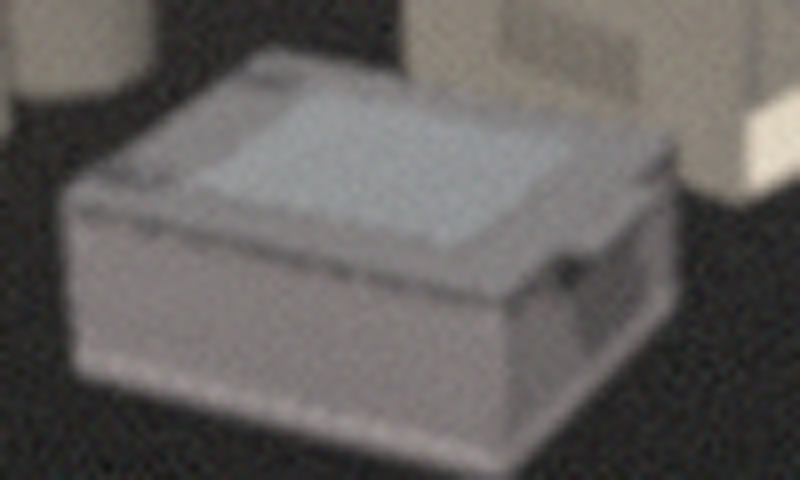

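```bash
cat >> h.py <<'E'
def px(x,y,c,s): return c[0]+(x+.5)/s-.5, c[1]+(y+.5)/s-.5
E
python3 - <<'E'
from h import *
np.set_printoptions(precision=4,suppress=True)
d=load('top0');c=(190,125);s=8
P=[atz(d,*px(x,y,c,s),.067) for x,y in [(110,158),(475,82),(577,545),(212,620),(330,632),(472,600)]]
RL,RR,FR,FL,TL,TR=P
for p in P: print(p)
n=np.linalg.norm
print('w',n(RL-RR),n(FL-FR),'len',n(RL-FL),n(RR-FR),'tab',n(TL-TR))
xa=(RL+RR-FL-FR);print('yaw',np.arctan2(xa[1],xa[0]), 'yaw2',np.arctan2(*(-(RL-RR)[:1]).tolist(),(RL-RR)[1]),np.arctan2(-(FL-FR)[0],(FL-FR)[1]))
b=(350,190)
for x,y,z in [(263,113,.009),(388,335,.009),(487,530,.009)]: print('drv',atz(d,*px(x,y,b,10),z))
for q,z in [((427,348),.02),((470,386),.012),((292,378),.009),((228,370),.009),((487,310),.0),((448,290),0.1)]: print(atz(d,q[0]*.64,q[1]*.64,z))
E
```

```text
[0.6359 0.1885 0.067 ]
[0.6614 0.0637 0.067 ]
[0.5008 0.0303 0.067 ]
[0.4766 0.1531 0.067 ]
[0.4721 0.1135 0.067 ]
[0.4825 0.0658 0.067 ]
w 0.12739237895213143 0.12514096667449734 len 0.16315751628830114 0.1640610572056739 tab 0.04881941872403573
yaw 0.21173986605506964 yaw2 0.20163089466295062 0.19422794655844508
drv [ 0.4822 -0.2915  0.009 ]
drv [ 0.4192 -0.3241  0.009 ]
drv [ 0.3644 -0.3493  0.009 ]
[ 0.423  -0.0009  0.02  ]
[ 0.3553 -0.0765  0.012 ]
[0.3731 0.2393 0.009 ]
[0.3884 0.3532 0.009 ]
[ 0.4923 -0.1112  0.    ]
[ 0.5143 -0.0358  0.1   ]
```

Run:
```python
from h import *
from scipy.optimize import least_squares
np.set_printoptions(precision=4,suppress=True)
d=load('top0');e=load('scene0')
T=[((330,632),(-94,25,67)),((472,600),(-94,-25,67)),((577,545),(-81,-64,65)),((212,620),(-81,64,65)),((110,158),(82,64,67)),((475,82),(82,-64,67))]
S=[((498,475),(-80,63,0)),((75,375),(80,63,0)),((675,297),(-80,-63,0))]
obs=[(d,px(*p,(190,125),8),X) for p,X in T]+[(e,px(*p,(170,180),8),X) for p,X in S]
def X(q,v):
    c,s=np.cos(q[2]),np.sin(q[2]); v=np.array(v)/1000; return np.array([q[0]+c*v[0]-s*v[1],q[1]+s*v[0]+c*v[1],v[2]])
f=lambda q:np.concatenate([proj(k,X(q,v))-p for k,p,v in obs])
for o in ('all','top'):
    g=f if o=='all' else (lambda q:f(q)[:12])
    r=least_squares(g,[.57,.11,.2]);print(o,r.x);print(r.fun.reshape(-1,2))
```

```text
all [0.57   0.1088 0.2067]
[[-0.1897 -0.2735]
 [ 0.2632 -0.2544]
 [ 0.2617 -1.0403]
 [-0.5796 -0.2717]
 [ 0.0733 -0.4476]
 [ 0.2342 -0.7138]
 [ 1.078   1.5937]
 [ 0.6031  0.2991]
 [ 0.508   1.986 ]]
top [0.5686 0.1089 0.2069]
[[-0.1945  0.2321]
 [ 0.2603  0.246 ]
 [ 0.2591 -0.5458]
 [-0.587   0.2359]
 [ 0.0516  0.0459]
 [ 0.2175 -0.233 ]]
```

```bash
cat >> h.py <<'E'
np.set_printoptions(precision=4,suppress=True)
CY=.207; CO=np.array([.569,.109,0])
def cw(v):
    c,s=np.cos(CY),np.sin(CY); v=np.asarray(v,float); return CO+np.array([c*v[0]-s*v[1],s*v[0]+c*v[1],v[2]])
def down(yaw,pitch=0):
    # tool z down, tool x along +/- yaw direction
    x=np.array([np.cos(yaw),np.sin(yaw),0]);z=np.array([0,0,-1.]);M=np.stack([x,np.cross(z,x),z],1)
    return M
def go(pos,M=None):
    s=ctrl.get_state();p=np.array(s['position']);A=R.from_quat(s['tcp_rot']).as_matrix()
    if M is None: M=A
    print('pos',p,'F',s['wrist_force'],'open',s['opening'],'t',s['time_s'])
    print('shift',A.T@(np.asarray(pos)-p),'rot',R.from_matrix(A.T@M).as_rotvec(),'q6',s['joints'][5])
E
python3 - <<'E'
from h import *
s=ctrl.get_state();print(R.from_quat(s['tcp_rot']).as_matrix(),s['joints'])
go([.3942,-.3347,.13],down(.457))
go([.3942,-.3347,.13],down(.457+np.pi))
E
```

```text
[[ 0.9574  0.2886 -0.0003]
 [ 0.2886 -0.9574  0.0017]
 [ 0.0002 -0.0018 -1.    ]] [-1.3883  0.378   0.0798  1.2744 -0.      1.4605]
pos [ 0.1659 -0.55    0.2555] F [-0.516   0.8729  0.5403] open 0.9996699069160285 t 0.1
shift [ 0.2807 -0.14    0.1258] rot [-0.0017 -0.0003 -0.1642] q6 1.460503156509898
pos [ 0.1659 -0.55    0.2555] F [-0.516   0.8729  0.5403] open 0.9996699069160285 t 0.1
shift [ 0.2807 -0.14    0.1258] rot [-0.0005  0.0026  2.9774] q6 1.460503156509898
```

```bash
python3 -m creep '[[0.07,[0.02,-0.01,0.0],[0,0,-0.1]],[0.07,[0.05,-0.02,0.01],[0,0,-0.24]],[0.07,[0.08,-0.035,0.02],[0,0,-0.38]],[0.07,[0.11,-0.05,0.03],[0,0,-0.52]],[0.07,[0.14,-0.065,0.04],[0,0,-0.66]],[0.07,[0.17,-0.08,0.05],[0,0,-0.80]],[0.07,[0.20,-0.095,0.06],[0,0,-0.94]],[0.07,[0.23,-0.11,0.075],[0,0,-1.08]],[0.07,[0.25,-0.12,0.09],[0,0,-1.22]],[0.07,[0.27,-0.13,0.1],[0,0,-1.36]],[0.07,[0.28,-0.14,0.11],[0,0,-1.5]],[0.07,[0.28,-0.14,0.115],[0,0,-1.62]]]' 60
python3 - <<'E'
from h import *
go([.3942,-.3347,.10],down(.457+np.pi)); print(ctrl.get_state()['joints'])
E
```

```text
time_s: 1.3
position: [0.3938, -0.3332, 0.1398]
tcp_rot: [0.573, 0.819, 0.001, -0.002]
wrist_force: [0.5, -0.8, 0.1]
opening: 0.822
pos [ 0.3938 -0.3332  0.1398] F [ 0.4819 -0.7581  0.0938] open 0.8215353397482309 t 1.3
shift [-0.0017 -0.0001  0.0398] rot [ 0.0021 -0.003  -1.6777] q6 0.39516330733423044
[-0.8256  0.3281 -0.3024  0.9434  0.0005  0.3952]
```

```bash
python3 -m creep '[[0.05,[0,0,0.0],[0,0,-0.14]],[0.05,[0,0,0.0],[0,0,-0.28]],[0.05,[0,0,0.0],[0,0,-0.42]],[0.05,[0,0,0.0],[0,0,-0.56]],[0.05,[-0.002,0,0.01],[0,0,-0.7]],[0.05,[-0.002,0,0.02],[0,0,-0.84]],[0.05,[-0.002,0,0.03],[0,0,-0.98]],[0.05,[-0.002,0,0.04],[0,0,-1.12]],[0.05,[-0.002,0,0.05],[0,0,-1.26]],[0.05,[-0.002,0,0.06],[0,0,-1.4]],[0.05,[-0.002,0,0.06],[0,0,-1.54]],[0.05,[-0.002,0,0.06],[0,0,-1.68]]]'
python3 - <<'E'
from h import *
go([.3942,-.3347,.03],down(.457+np.pi)); d=snap('top','t1'); cropf('t1','t1c',(340,180,440,255),8)
snap('scene','s1'); 
p=ctrl.get_state()['position'];print(proj(d,p),proj(d,[.4822,-.2915,.009]))
E
```

```text
time_s: 2.5
position: [0.3937, -0.3369, 0.0804]
tcp_rot: [-0.226, 0.974, 0.001, -0.0]
wrist_force: [-0.3, 0.4, -0.7]
opening: 0.586
pos [ 0.3937 -0.3369  0.0804] F [-0.2892  0.3997 -0.6829] open 0.5859908641337513 t 2.5
shift [-0.0014  0.0017  0.0504] rot [ 0.0019 -0.0006 -0.    ] q6 -1.287228640850176
[400.7474 230.4334] [375.8421 200.8632]
```

View pics/t1c.png

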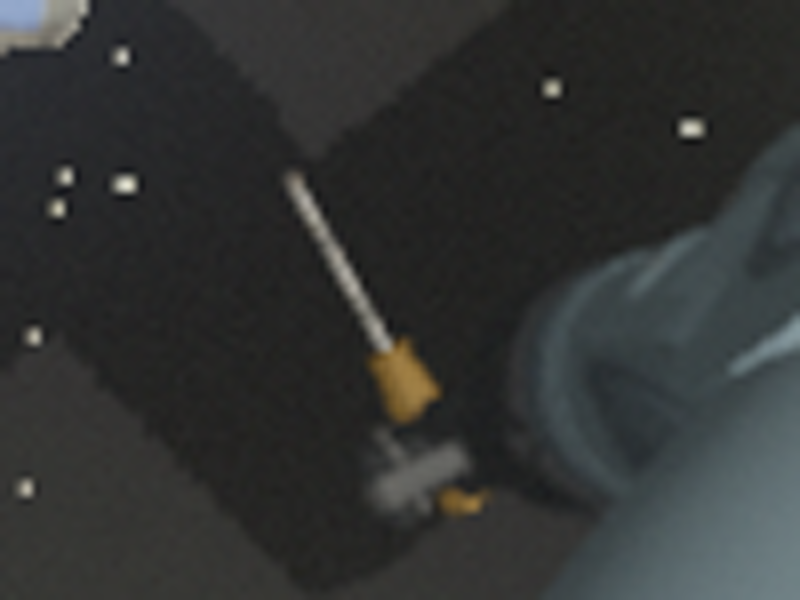

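View pics/s1.png

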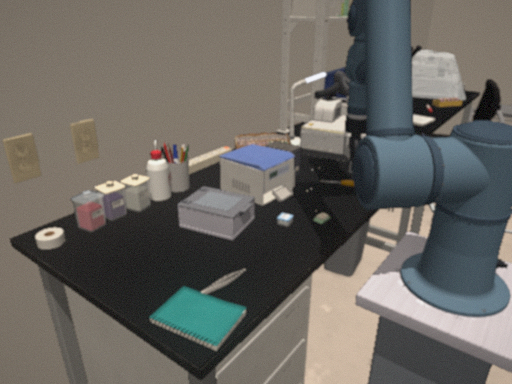

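The gripper stands over the handle (gripper at about (415,478) of the crop), with the blade running up-left to its tip at (292,175). I'll descend.

```bash
python3 -m creep '[[0.05,[-0.001,0.002,0.015],[0,0,0]],[0.05,[-0.001,0.002,0.03],[0,0,0]],[0.05,[-0.001,0.002,0.04],[0,0,0]],[0.05,[-0.001,0.002,0.047],[0,0,0]],[0.05,[-0.001,0.002,0.051],[0,0,0]],[0.05,[-0.001,0.002,0.051],[0,0,0]]]'
python3 - <<'E'
from h import *
go([.3942,-.3347,.027],down(.457+np.pi))
E
```

```text
time_s: 3.2
position: [0.3942, -0.3352, 0.0299]
tcp_rot: [-0.223, 0.975, 0.0, -0.0]
wrist_force: [0.2, -0.6, 0.3]
opening: 0.585
pos [ 0.3942 -0.3352  0.0299] F [ 0.1958 -0.6408  0.2959] open 0.5853078934164101 t 3.2
shift [-0.0003  0.0004  0.0029] rot [ 0.0006 -0.0002 -0.0064] q6 -1.277946466333066
```

```bash
python3 -m creep '[[0.03,[0,0,0.002],[0,0,0]],[0.012,[0,0,0.002],[0,0,0]],[0.01,[0,0,0.002],[0,0,0]],[0.01,[0,0,0.002],[0,0,0]],[0.01,[0,0,0.002],[0,0,0]],[0.01,[0,0,0.002],[0,0,0]]]' 100
python3 - <<'E'
from h import *
go([.3942,-.3347,.027],down(.457+np.pi))
E
```

```text
time_s: 3.8
position: [0.3947, -0.3357, 0.029]
tcp_rot: [-0.224, 0.975, -0.001, 0.0]
wrist_force: [-1.6, 1.1, 5.4]
opening: 0.204
pos [ 0.3947 -0.3357  0.029 ] F [-1.6443  1.0604  5.3777] open 0.20431379926848414 t 3.8
shift [-0.      0.0012  0.002 ] rot [-0.0012  0.0003 -0.0059] q6 -1.2784100102442066
```

```bash
python3 -m creep '[[0.01,[0,0,-0.01],[0,0,0]],[0.01,[0.0,0,-0.03],[0,0,0]],[0.01,[0.0,0,-0.055],[0,0,0]],[0.01,[0.0,0,-0.08],[0,0,0]],[0.01,[0,0,-0.105],[0,0,0]],[0.01,[0.0,0,-0.12],[0,0,0]],[0.01,[0.0,0,-0.12],[0,0,0]]]'
python3 - <<'E'
from h import *
d=snap('top','t2'); cropf('t2','t2c',(340,160,440,235),8)
T=cw([-208,0,0])*0;go(cw(np.array([-.215,0,.1])),down(CY+np.pi)); print(cw(np.array([-.215,0,.1])))
s=ctrl.get_state();A=R.from_quat(s['tcp_rot']).as_matrix();X=s['position']+A@[-.098,0,.02];print(X,proj(d,X))
E
```

```text
time_s: 4.5
position: [0.3957, -0.3368, 0.1511]
tcp_rot: [-0.224, 0.975, -0.002, 0.001]
wrist_force: [0.4, -1.0, -1.3]
opening: 0.203
pos [ 0.395  -0.3361  0.1495] F [-0.7713 -0.2142 -0.99  ] open 0.2038597810975395 t 4.55
shift [-0.142   0.3768  0.0485] rot [-0.0027  0.0011  0.2442] q6 -1.2784514644016558
[0.3586 0.0648 0.1   ]
[ 0.4833 -0.2934  0.1296] [387.4824 194.7736]
```

View pics/t2c.png

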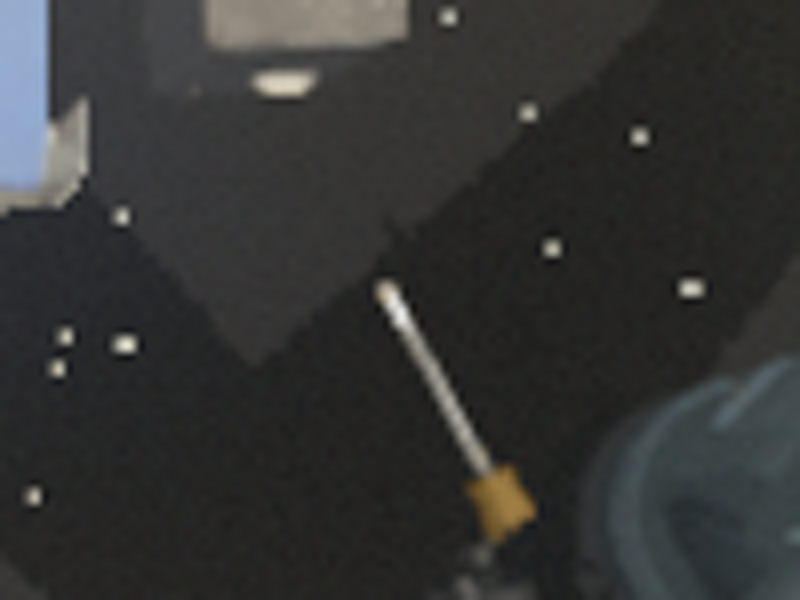

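The blade is held, with its tip at (387,285) of the crop, matching the prediction within 1 px. Next I carry it to the case.

```bash
python3 -m creep '[[0.01,[0.01,0.01,0],[0,0,0.0]],[0.01,[0.01,0.035,0],[0,0,0.02]],[0.01,[0.0,0.07,0],[0,0,0.05]],[0.01,[-0.01,0.105,0],[0,0,0.08]],[0.01,[-0.025,0.14,0],[0,0,0.11]],[0.01,[-0.04,0.175,0],[0,0,0.14]],[0.01,[-0.055,0.21,0],[0,0,0.17]],[0.01,[-0.07,0.245,0],[0,0,0.2]],[0.01,[-0.09,0.28,0.0],[0,0,0.22]],[0.01,[-0.11,0.315,0.01],[0,0,0.24]],[0.01,[-0.13,0.345,0.02],[0,0,0.244]],[0.01,[-0.14,0.37,0.03],[0,0,0.244]]]'
python3 -m creep '[[0.01,[0,0,0],[0,0,0]],[0.01,[0,0,0],[0,0,0]]]'
python3 - <<'E'
from h import *
d=snap('top','t3'); cropf('t3','t3c',(190,130,290,205),8)
e=snap('scene','s3'); cropf('s3','s3c',(160,160,280,250),6)
go(cw(np.array([-.208,0,.069])),down(CY+np.pi))
s=ctrl.get_state();A=R.from_quat(s['tcp_rot']).as_matrix();X=s['position']+A@[-.098,0,.02];print(X,proj(d,X),proj(e,X))
E
```

```text
time_s: 5.75
position: [0.3586, 0.0606, 0.1172]
tcp_rot: [-0.104, 0.995, 0.0, -0.0]
wrist_force: [0.3, -0.4, -0.6]
opening: 0.204
time_s: 5.95
position: [0.3578, 0.0588, 0.1173]
tcp_rot: [-0.104, 0.995, -0.0, -0.001]
wrist_force: [-0.2, 0.1, 0.6]
opening: 0.202
pos [0.3589 0.0579 0.1181] F [ 0.094  -0.1101 -0.5709] open 0.20306455138682594 t 6.05
shift [-0.0082  0.0068  0.0491] rot [-0.0004 -0.0006 -0.0008] q6 -0.22067876682039045
[0.4548 0.078  0.098 ] [243.6115 208.6365] [259.0561 197.2037]
```

View pics/t3c.png

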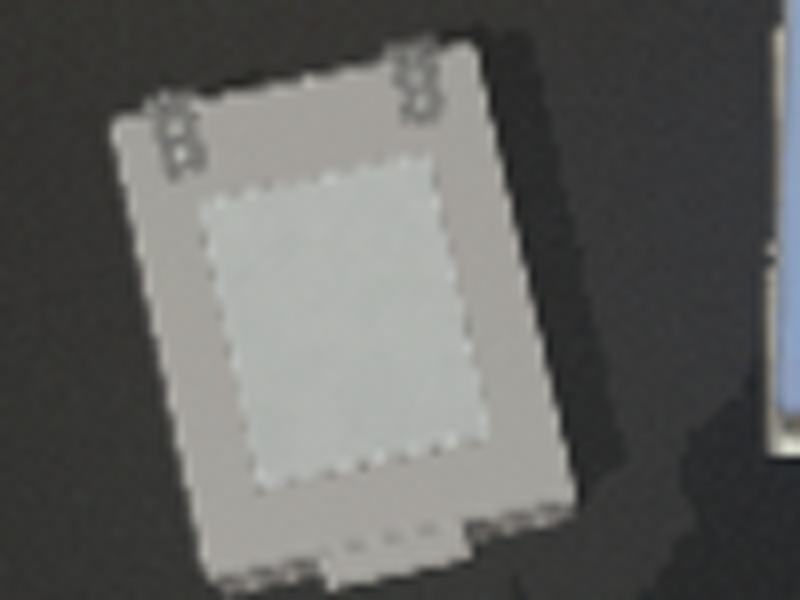

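View pics/s3c.png

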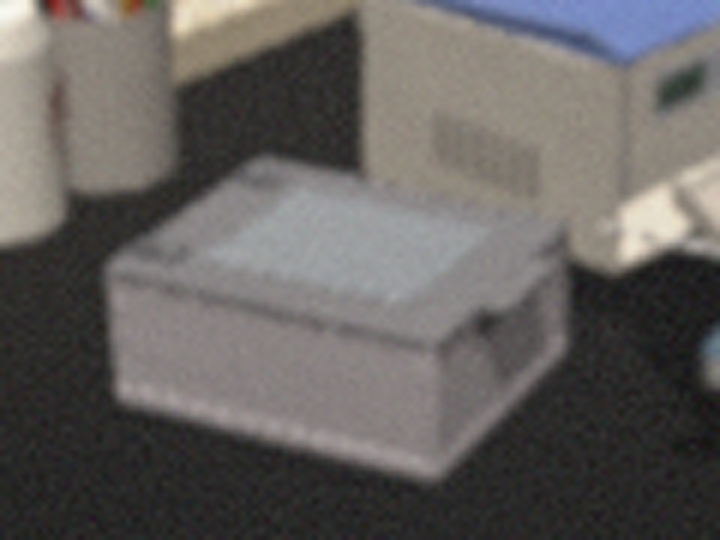

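```bash
python3 -c "
from h import *
cropf('s3','s3d',(230,180,310,240),10);cropf('t3','t3d',(215,180,295,240),10)"
```

```text
(no output)
```

View pics/s3d.png

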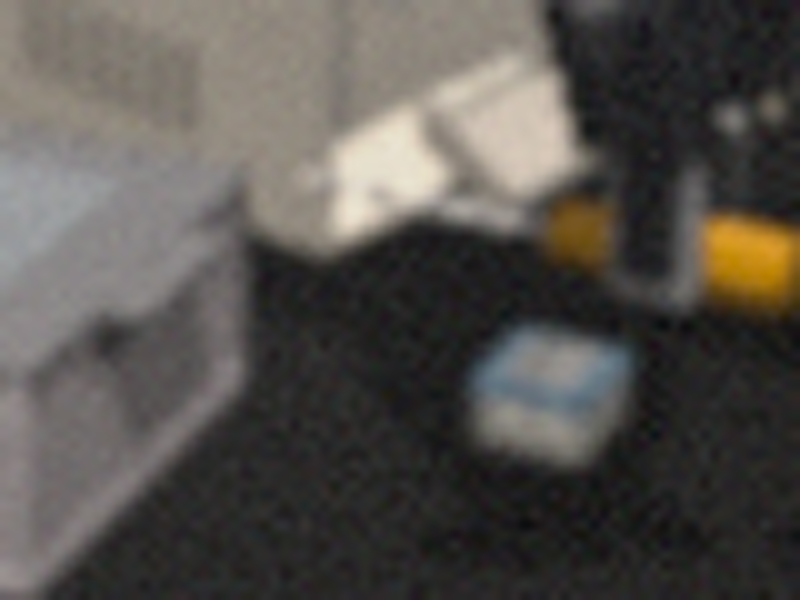

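View pics/t3d.png

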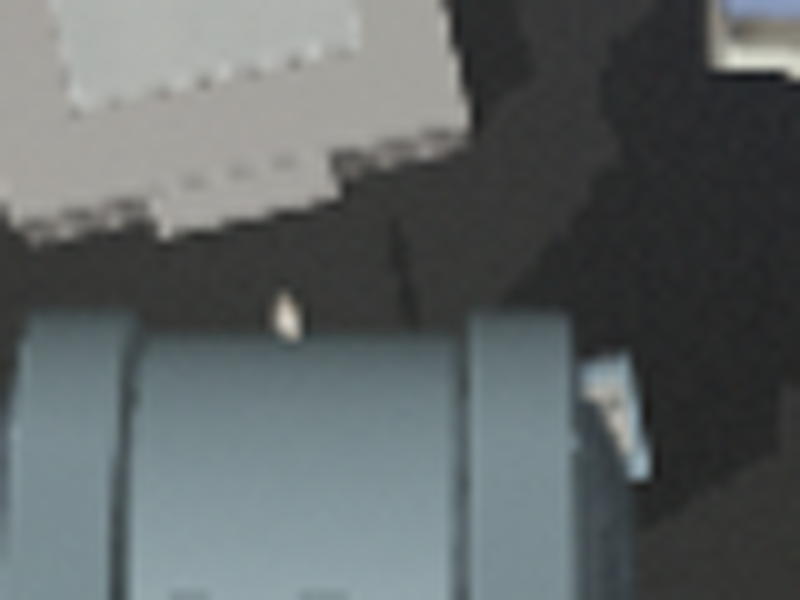

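```bash
python3 -m creep '[[0.01,[0.004,0.004,0.005],[0,0,0]],[0.01,[0.004,0.007,0.02],[0,0,0]],[0.01,[0,0.007,0.035],[0,0,0]],[0.01,[-0.004,0.007,0.046],[0,0,0]],[0.01,[-0.008,0.007,0.049],[0,0,0]],[0.01,[-0.008,0.007,0.049],[0,0,0]],[0.01,[-0.008,0.007,0.049],[0,0,0]]]'
python3 - <<'E'
from h import *
go(cw(np.array([-.184,0,.069])),down(CY+np.pi))
E
```

```text
time_s: 6.75
position: [0.3656, 0.0668, 0.0696]
tcp_rot: [-0.103, 0.995, -0.0, 0.0]
wrist_force: [-0.8, 0.4, -0.0]
opening: 0.204
pos [0.3656 0.0668 0.0696] F [-0.796   0.3737 -0.0169] open 0.20368119424688655 t 6.75
shift [-0.0237 -0.0005  0.0007] rot [-0.0003  0.0004 -0.0005] q6 -0.19666972251067388
```

```bash
python3 -m creep '[[0.01,[-0.005,0,0],[0,0,0]],[0.01,[-0.012,0,0],[0,0,0]],[0.01,[-0.018,0,0],[0,0,0]],[0.01,[-0.024,0,0],[0,0,0]],[0.01,[-0.024,0,0],[0,0,0]],[0.01,[-0.024,0,0],[0,0,0]]]'
python3 - <<'E'
from h import *
go(cw(np.array([-.184,0,.069])),down(CY+np.pi))
snap('scene','s4'); cropf('s4','s4c',(210,180,290,240),10)
E
```

```text
time_s: 7.35
position: [0.3889, 0.0722, 0.0692]
tcp_rot: [-0.104, 0.995, -0.0, -0.0]
wrist_force: [0.6, 0.2, -0.6]
opening: 0.2
pos [0.3889 0.0722 0.0692] F [ 0.5887  0.1904 -0.6017] open 0.20001700694295366 t 7.35
shift [ 0.0002 -0.001   0.0002] rot [-0.     -0.0003  0.0004] q6 -0.1846167520679734
```

View pics/s4c.png

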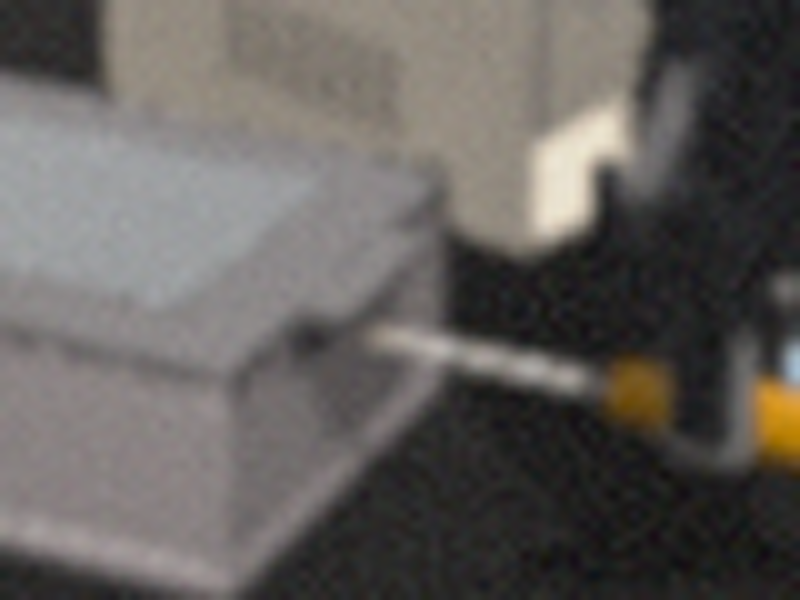

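The blade's tip (about (360,330)) sits under the tab, in front of the case wall. I'll compute the arc.

Run:
```python
import numpy as np
for th in np.arange(0,1.91,.1):
    r=.166-.016*min(th/1.2,1); c,s=np.cos(th),np.sin(th)
    print('%.1f fwd %.1f up %.1f'%(th,(-r*c-.0018*s+.166)*1e3,(r*s-.0018*c+.013)*1e3))
```

```text
0.0 fwd 0.0 up 11.2
0.1 fwd 2.0 up 27.6
0.2 fwd 5.6 up 43.7
0.3 fwd 10.7 up 59.2
0.4 fwd 17.3 up 73.9
0.5 fwd 25.3 up 87.8
0.6 fwd 34.6 up 100.7
0.7 fwd 45.0 up 112.6
0.8 fwd 56.5 up 123.2
0.9 fwd 68.9 up 132.5
1.0 fwd 82.0 up 140.5
1.1 fwd 95.8 up 147.1
1.2 fwd 110.0 up 152.2
1.3 fwd 124.1 up 157.1
1.4 fwd 138.7 up 160.5
1.5 fwd 153.6 up 162.5
1.6 fwd 168.6 up 163.0
1.7 fwd 183.5 up 162.0
1.8 fwd 198.3 up 159.5
1.9 fwd 212.8 up 155.5
```

```bash
python3 -m creep '[[0.01,[0,0,-0.005],[0,0,0]],[0.01,[0,0,-0.01],[0,0,0]],[0.01,[0,0,-0.015],[0,0,0]],[0.01,[-0.001,0,-0.021],[0,0,0]],[0.01,[-0.002,0,-0.028],[0,0,0]],[0.01,[-0.004,0,-0.036],[0,0,0]],[0.01,[-0.006,0,-0.044],[0,0,0]],[0.01,[-0.008,0,-0.052],[0,0,0]],[0.01,[-0.011,0,-0.059],[0,0,0]],[0.01,[-0.011,0,-0.059],[0,0,0]]]' 110
python3 - <<'E'
from h import *
go(cw(np.array([-.173,0,.128])),down(CY+np.pi))
snap('scene','s5'); cropf('s5','s5c',(160,140,290,240),6)
E
```

```text
time_s: 8.4
position: [0.4014, 0.0745, 0.1296]
tcp_rot: [-0.103, 0.995, -0.0, 0.002]
wrist_force: [0.3, 0.0, -0.5]
opening: 0.201
pos [0.4014 0.0745 0.1296] F [ 0.2517  0.0297 -0.53  ] open 0.2010421372826008 t 8.4
shift [ 0.0019 -0.0007  0.0016] rot [-0.0005  0.0033  0.0003] q6 -0.17953234978757124
```

View pics/s5c.png

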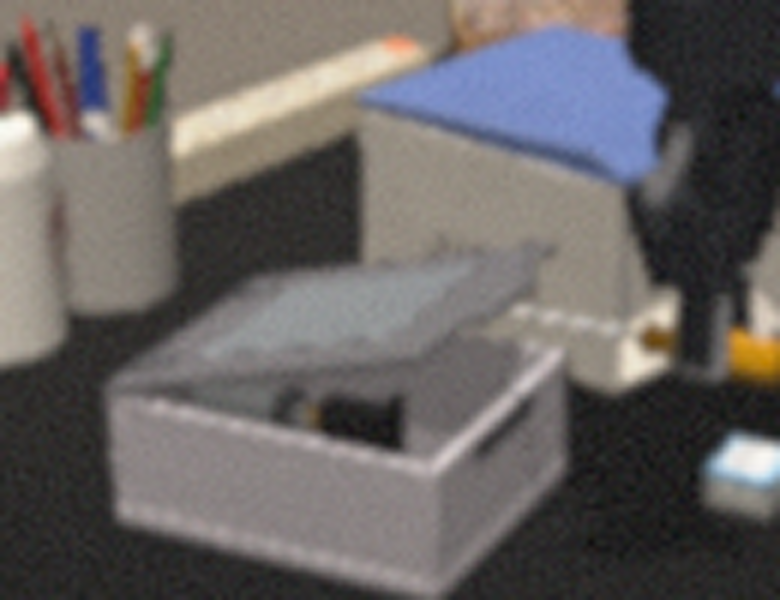

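The cover is about 0.3 rad up, held on the blade, and the black grip is visible inside at about (365,425). I'll continue along the arc.

```bash
python3 -m creep '[[0.01,[-0.003,0,-0.008],[0,0,0]],[0.01,[-0.007,0,-0.015],[0,0,0]],[0.01,[-0.014,0,-0.029],[0,0,0]],[0.01,[-0.019,0,-0.036],[0,0,0]],[0.01,[-0.024,0,-0.042],[0,0,0]],[0.01,[-0.034,0,-0.054],[0,0,0]],[0.01,[-0.046,0,-0.064],[0,0,0]],[0.01,[-0.058,0,-0.073],[0,0,0]],[0.01,[-0.071,0,-0.081],[0,0,0]],[0.01,[-0.085,0,-0.088],[0,0,0]],[0.01,[-0.099,0,-0.093],[0,0,0]],[0.01,[-0.099,0,-0.093],[0,0,0]]]'
python3 - <<'E'
from h import *
go(cw(np.array([-.074,0,.221])),down(CY+np.pi))
snap('scene','s6'); cropf('s6','s6c',(160,120,290,220),6)
E
```

```text
time_s: 9.65
position: [0.4989, 0.095, 0.222]
tcp_rot: [-0.103, 0.995, -0.0, 0.002]
wrist_force: [0.8, 0.3, -0.0]
opening: 0.195
pos [0.4989 0.095  0.222 ] F [ 0.8005  0.3249 -0.0488] open 0.1947776303078748 t 9.65
shift [ 0.0026 -0.0007  0.001 ] rot [-0.0004  0.0031  0.0004] q6 -0.14414672189951003
```

View pics/s6c.png

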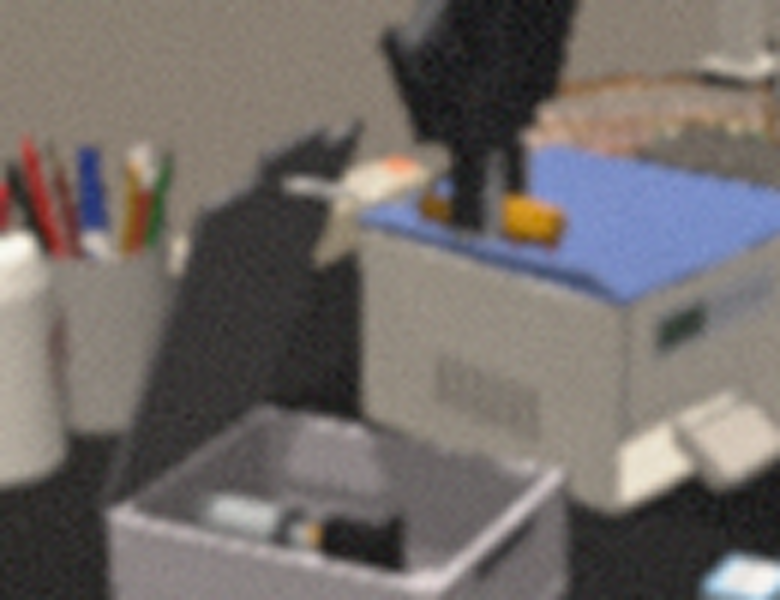

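```bash
python3 -m creep '[[0.01,[-0.007,0,-0.003],[0,0,0]],[0.01,[-0.014,0,-0.005],[0,0,0]],[0.01,[-0.022,0,-0.007],[0,0,0]],[0.01,[-0.029,0,-0.008],[0,0,0]],[0.01,[-0.037,0,-0.009],[0,0,0]],[0.01,[-0.044,0,-0.010],[0,0,0]],[0.01,[-0.052,0,-0.010],[0,0,0]],[0.01,[-0.059,0,-0.010],[0,0,0]],[0.01,[-0.067,0,-0.010],[0,0,0]],[0.01,[-0.074,0,-0.009],[0,0,0]],[0.01,[-0.082,0,-0.008],[0,0,0]],[0.01,[-0.09,0,-0.007],[0,0,0]]]'
python3 - <<'E'
from h import *
go(cw(np.array([.016,0,.228])),down(CY+np.pi))
snap('scene','s7'); cropf('s7','s7c',(140,120,270,220),6)
E
```

```text
time_s: 10.9
position: [0.5853, 0.1134, 0.2281]
tcp_rot: [-0.103, 0.995, -0.0, -0.0]
wrist_force: [-0.2, 0.3, -1.0]
opening: 0.201
pos [0.5853 0.1134 0.2281] F [-0.156   0.2704 -0.9982] open 0.20148895623865778 t 10.9
shift [ 0.0008 -0.001   0.0001] rot [-0.0001 -0.      0.0002] q6 -0.12215375654468835
```

View pics/s7c.png

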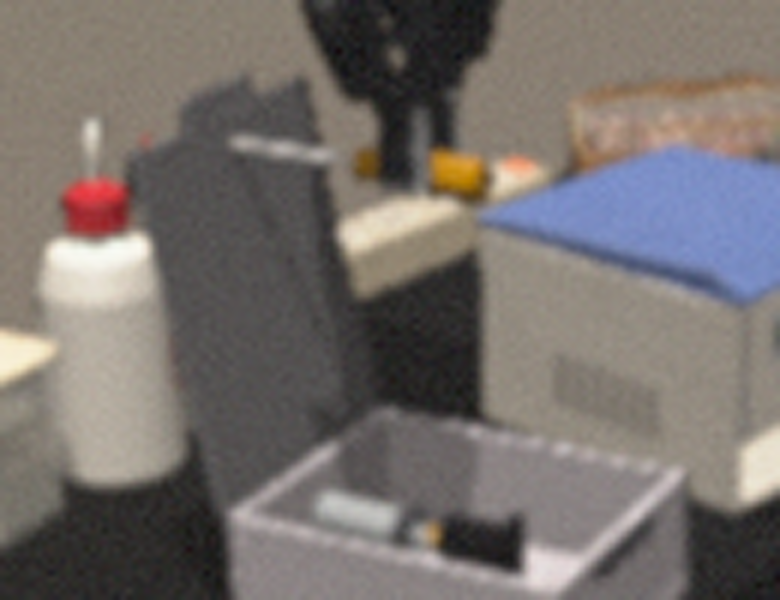

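The cover stands past upright, about 1.8 rad. Next I back the blade away and return the driver to its old, free place.

```bash
python3 -m creep '[[0.01,[0.01,0,0],[0,0,0]],[0.01,[0.03,0,0],[0,0,0]],[0.01,[0.06,0,0],[0,0,0]],[0.01,[0.1,0,0],[0,0,0]],[0.01,[0.14,0,0],[0,0,0]],[0.01,[0.18,0,0],[0,0,0]],[0.01,[0.2,0,0.0],[0,0,0]]]'
python3 - <<'E'
from h import *
go([.39,-.33,.12],down(CY+np.pi))
snap('scene','s8'); cropf('s8','s8c',(140,110,300,230),5)
E
```

```text
time_s: 11.65
position: [0.3857, 0.0718, 0.228]
tcp_rot: [-0.103, 0.995, -0.0, -0.001]
wrist_force: [0.6, -0.4, -0.7]
opening: 0.198
pos [0.3857 0.0718 0.228 ] F [ 0.612  -0.3933 -0.7161] open 0.19822139265719663 t 11.65
shift [ 0.0782 -0.3941  0.1081] rot [ 0.0001 -0.0018  0.0001] q6 -0.184985983098399
```

View pics/s8c.png

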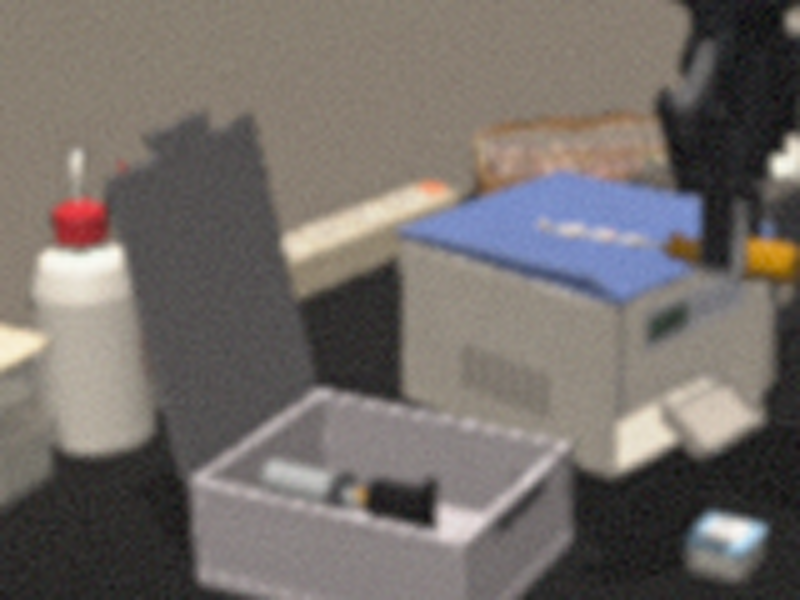

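The cover stays open after the blade left it.

```bash
python3 -m creep '[[0.01,[0.002,-0.01,0],[0,0,0.0]],[0.01,[0.007,-0.035,0],[0,0,0]],[0.01,[0.015,-0.075,0],[0,0,0]],[0.01,[0.023,-0.115,0],[0,0,0]],[0.01,[0.031,-0.155,0],[0,0,0]],[0.01,[0.039,-0.195,0],[0,0,0]],[0.01,[0.047,-0.235,0],[0,0,0]],[0.01,[0.055,-0.275,0.01],[0,0,0]],[0.01,[0.063,-0.315,0.035],[0,0,0]],[0.01,[0.071,-0.355,0.065],[0,0,0]],[0.01,[0.078,-0.385,0.09],[0,0,0]],[0.01,[0.078,-0.394,0.11],[0,0,0]]]'
python3 - <<'E'
from h import *
go([.39,-.33,.03],down(CY+np.pi))
E
```

```text
time_s: 12.9
position: [0.3941, -0.3348, 0.1165]
tcp_rot: [-0.102, 0.995, -0.001, 0.0]
wrist_force: [0.5, 0.9, 0.3]
opening: 0.196
pos [ 0.3941 -0.3348  0.1165] F [0.5057 0.8908 0.2827] open 0.1961239575559195 t 12.9
shift [0.0031 0.0058 0.0865] rot [-0.0027  0.0003 -0.0036] q6 -1.0296644033502562
```

```bash
python3 -m creep '[[0.01,[0,0,0.01],[0,0,0.0]],[0.01,[0,0,0.03],[0,0,0]],[0.01,[0,0,0.05],[0,0,0]],[0.01,[0,0,0.068],[0,0,0]],[0.01,[0,0,0.078],[0,0,0]],[0.01,[0,0,0.082],[0,0,0]],[0.01,[0,0,0.084],[0,0,0]],[0.01,[0,0,0.084],[0,0,0]]]'
python3 - <<'E'
from h import *
go([.39,-.33,.029],down(CY+np.pi)); print(ctrl.get_state()['wrist_torque'])
d=snap('top','t9'); cropf('t9','t9c',(330,160,430,235),8)
E
```

```text
time_s: 13.7
position: [0.3941, -0.3299, 0.0349]
tcp_rot: [-0.104, 0.995, -0.0, 0.0]
wrist_force: [0.1, 0.1, 0.2]
opening: 0.195
pos [ 0.3941 -0.3299  0.0349] F [0.0573 0.1083 0.2279] open 0.19535795449461005 t 13.7
shift [0.0041 0.0008 0.0059] rot [-0.001   0.0006  0.0005] q6 -1.027863754018016
[ 0.046  -0.0476  0.0331]
```

View pics/t9c.png

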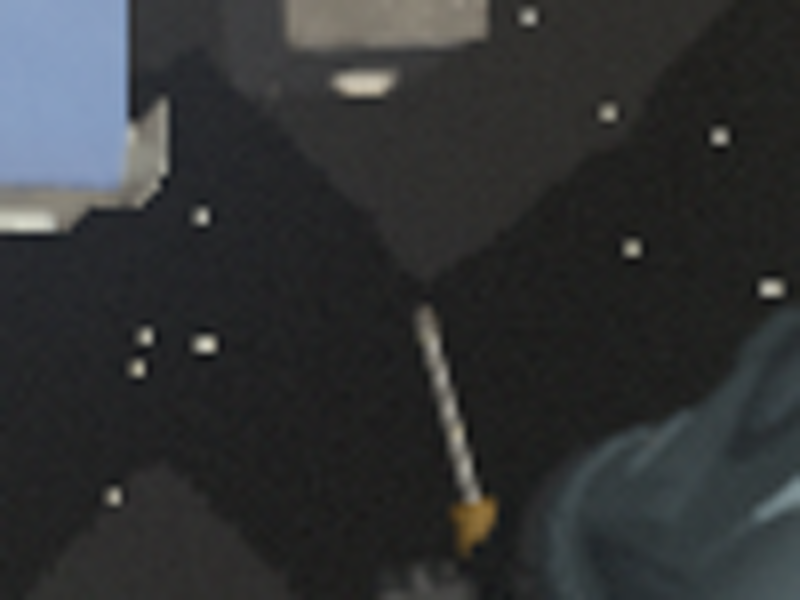

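```bash
python3 -m creep '[[0.01,[0,0,0.002],[0,0,0.0]],[0.01,[0,0,0.004],[0,0,0]],[0.01,[0,0,0.0055],[0,0,0]],[0.01,[0,0,0.0055],[0,0,0]]]'
python3 -m creep '[[0.01,[0,0,0],[0,0,0.0]],[0.03,[0,0,0],[0,0,0]],[0.05,[0,0,0],[0,0,0]],[0.05,[0,0,0],[0,0,0]],[0.05,[0,0,0],[0,0,0]],[0.05,[0,0,-0.01],[0,0,0]],[0.05,[0,0,-0.03],[0,0,0]],[0.05,[0,0,-0.06],[0,0,0]],[0.05,[0,0,-0.1],[0,0,0]],[0.05,[0,0,-0.14],[0,0,0]],[0.05,[0,0,-0.17],[0,0,0]]]' 20
python3 - <<'E'
from h import *
go(cw([-.007,0,.14]),down(CY+np.pi))
d=snap('top','t10'); cropf('t10','t10c',(330,160,430,235),8);cropf('t10','t10d',(195,105,275,165),10)
E
```

```text
time_s: 14.15
position: [0.3937, -0.3297, 0.0291]
tcp_rot: [-0.103, 0.995, -0.0, 0.0]
wrist_force: [-0.9, -0.3, 2.3]
opening: 0.201
time_s: 15.25
position: [0.394, -0.3299, 0.2023]
tcp_rot: [-0.103, 0.995, -0.001, 0.001]
wrist_force: [0.9, -1.0, -0.2]
opening: 0.587
pos [ 0.394  -0.3299  0.2023] F [ 0.9495 -1.0261 -0.2218] open 0.5866718621434641 t 15.25
shift [-0.2545  0.3937  0.0616] rot [-0.0027  0.0016  0.0003] q6 -1.0278499085654629
```

View pics/t10c.png

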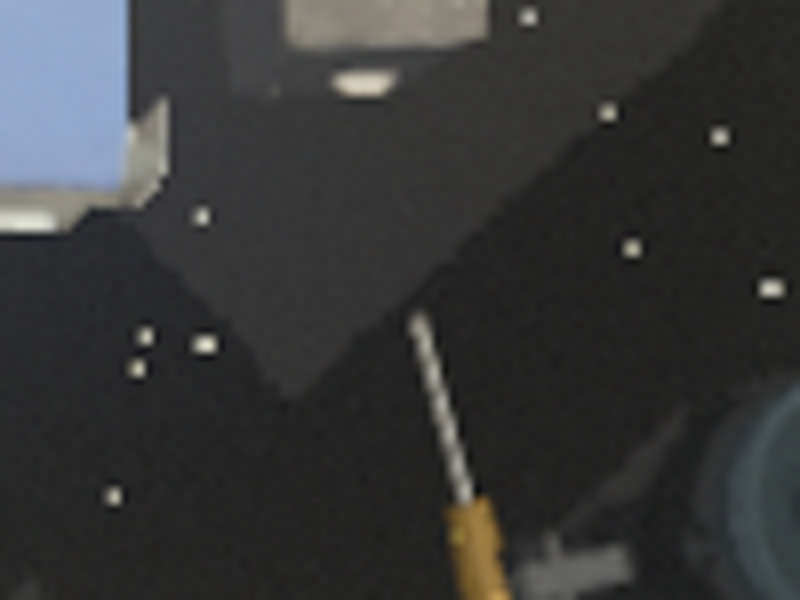

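View pics/t10d.png

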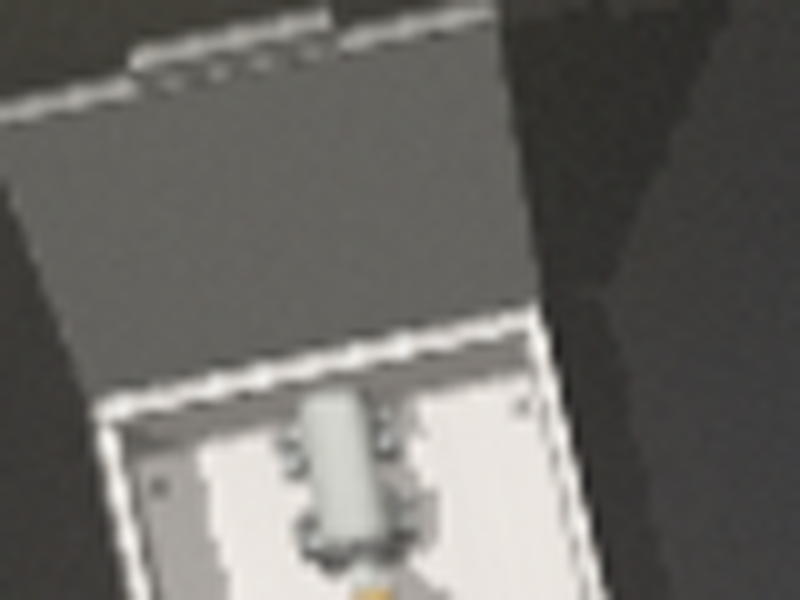

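The driver lies on the bench, released. Next I look into the case.

Run:
```python
from h import *
cropf('t10','t10e',(200,138,272,202),11)
d=load('t10')
# marks prediction
for n,v in dict(grip=(-.005,0,.036),pointer=(.013,.0485,.026),m20=(-.007,.0485,.026),m36=(-.023,.0485,.026),fl=(-.08,.063,.062),fr=(-.08,-.063,.062),rl=(.08,.063,.062),rr=(.08,-.063,.062)).items():
    p=proj(d,cw(v)); print(n,p,(p[0]-200+.5)*11-.5,(p[1]-138+.5)*11-.5)
```

```text
grip [233.5115 171.9197] 373.6263734640495 378.1169025594848
pointer [215.4324 170.0564] 174.75690208925278 357.620499803685
m20 [216.8787 176.9356] 190.66589016209133 433.29181433036314
m36 [218.0404 182.4595] 203.44435210834268 494.05457601846643
fl [215.8252 201.8633] 179.07763021892754 707.4962042625376
fr [261.4581 191.8863] 681.0392833540865 597.7490061488116
rl [204.0376 145.2883] 49.41340590233301 85.17159718064624
rr [248.9499 135.6883] 543.4491574117848 -20.428558667071457
```

View pics/t10e.png

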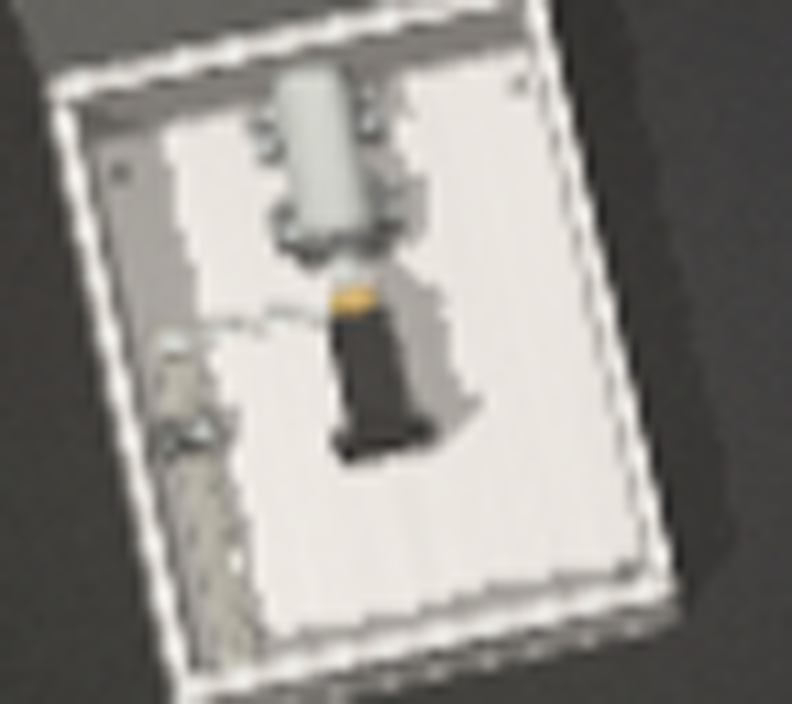

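Run:
```python
from h import *
ims=[ctrl.get_image('top')['img'].astype(float) for _ in range(6)]
m=np.mean(ims,0); np.save('pics/avg.npy',m)
c=m[160:190,205:240].clip(0,255).astype(np.uint8)
cv2.imwrite('pics/z1.png',cv2.resize(c,None,fx=20,fy=20,interpolation=cv2.INTER_NEAREST))
np.set_printoptions(linewidth=200)
print(m[164:184,210:226].mean(2).astype(int))
```

```text
[[118 152 165 163 164 165 166 180 232 231 231 229 230 229 229 229]
 [119 142 165 163 165 164 166 180 232 232 231 229 230 228 212 210]
 [145 132 165 163 162 165 167 173 216 216 214 210 219 219 189 185]
 [190 125 164 158 163 167 165 164 178 191 189 173 197 196 215 226]
 [222 124 157 157 183 198 189 177 187 207 224 219 218 202 217 230]
 [223 118 145 168 189 206 202 175 177 204 232 231 231 231 231 230]
 [217 124 142 166 168 141 150 159 179 232 232 232 231 231 231 229]
 [222 165 132 165 162 174 175 173 164 219 232 232 232 231 231 229]
 [229 206 124 160 144 174 174 172 151 181 232 232 231 231 231 230]
 [224 223 123 151 152 178 173 166 166 182 233 232 231 231 231 230]
 [194 220 120 146 169 183 172 157 152 172 216 218 231 231 231 231]
 [152 218 136 141 158 165 161 154 128 139 168 181 231 231 231 231]
 [127 223 177 126 124 110 129 140 170 129 155 181 232 231 232 231]
 [125 230 209 117 110 115 112 151 185 146 127 181 232 231 232 231]
 [115 217 222 111 115 126  81  88 108 128 142 206 232 231 231 231]
 [ 82 166 221 110 123 101 130 132 146 139 165 234 232 232 231 232]
 [ 72 144 219 140 135 140 165 172 170 158 173 233 232 231 231 232]
 [ 64 129 225 175 126 165 157 172 171 155 158 219 232 231 231 232]
 [ 62 120 222 207 125 158 158 177 170 146 162 182 233 231 231 232]
 [ 62  97 191 222 117 145 167 179 173 171 155 181 233 232 231 231]]
```

View pics/z1.png

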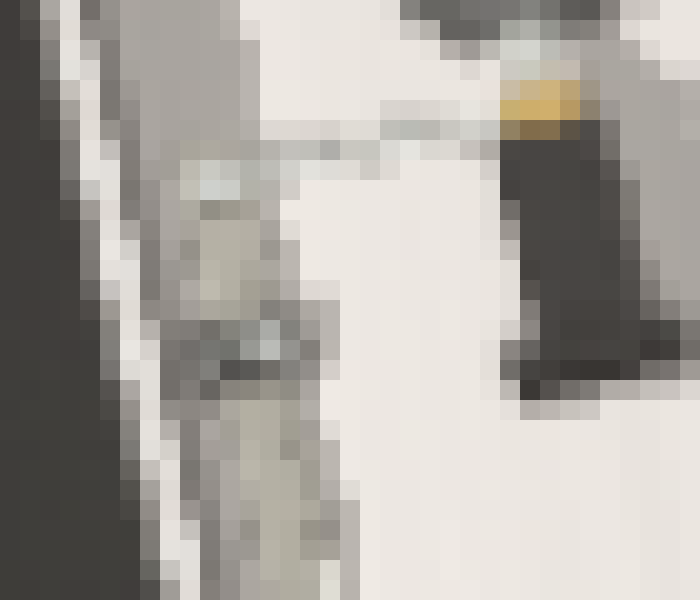

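Run:
```python
from h import *
m=np.load('pics/avg.npy').mean(2);d=load('t10')
np.set_printoptions(linewidth=200)
print(m[160:184,228:242].astype(int))
for n,v in dict(gripTopRear=(.010,0,.048),gripRearZ36=(.01,0,.036),flangeTopFront=(-.025,0,.052),flangeBotFront=(-.025,0,.020),flangeTopRear=(-.02,0,.052),flL=(-.025,.013,.052),flR=(-.025,-.013,.052),gl=(0,.008,.048),gr=(0,-.008,.048),
 rimFrontOuter=(-.08,0,.062),rimFrontIn=(-.075,0,.062),floorFront=(-.075,0,.008),rimRear=(.08,0,.062),rimRearIn=(.075,0,.062),rimLout=(0,.063,.062),rimLin=(0,.058,.062),rimR=(0,-.063,.062),rimRin=(0,-.058,.062),barrelF=(.025,0,.036)).items():
    print(n,proj(d,cw(v)))
# profile along case x lines at y=0 (rims) and y=-.04
from scipy.ndimage import map_coordinates
for y in(.03,-.03,-.045):
    for x0,x1 in((-.09,-.068),(.068,.09)):
        xs=np.arange(x0,x1,.0015); P=np.array([proj(d,cw((x,y,.062))) for x in xs])
        print(y,x0,map_coordinates(m,[P[:,1],P[:,0]],order=1).astype(int))
for x in(-.05,0.0,.05):
    for y0,y1 in((.052,.072),(-.072,-.052)):
        ys=np.arange(y0,y1,.0015); P=np.array([proj(d,cw((x,y,.062))) for y in ys])
        print('x',x,y0,map_coordinates(m,[P[:,1],P[:,0]],order=1).astype(int))
```

```text
[[112 114 117 129 113  91  87 129 197 202 229 229 228 227]
 [ 99 108 161 173 145 124 128 157 215 229 229 229 229 227]
 [154 183 207 209 186 176 165 165 174 215 229 229 229 227]
 [215 226 200 197 186 185 160 165 165 174 213 216 229 227]
 [230 226 184 173 170 156 148 165 165 165 164 175 215 227]
 [227 221 163 163 164 145 127 152 166 165 165 170 202 228]
 [206 198 124 104 106  82  76 118 165 165 165 174 215 229]
 [193 172  71  69  69  69  72 110 165 166 164 164 179 230]
 [228 207  68  69  69  69  67  84 152 165 165 164 179 229]
 [229 221  66  69  70  69  68  75 122 166 165 164 179 229]
 [230 222 109  70  69  69  69  75 118 166 165 164 178 228]
 [230 223 149  71  70  70  69  72 105 166 165 164 174 215]
 [230 226 187  70  69  69  69  68  89 158 166 165 164 179]
 [230 229 222  66  69  69  70  68  80 138 166 165 165 174]
 [230 229 222  82  70  69  70  70  77 121 158 165 165 165]
 [230 230 223 123  70  66  66  66  72  99 126 152 165 165]
 [230 228 206 135  69  64  64  65  68  65  73 118 165 170]
 [231 223 133  99  68  65  67  67  66  58  62 108 171 203]
 [231 223 109  68  62  55  53  53  65 
[... 1040 characters left out ...]
08 120 122 132 175 209 226 223 206 186 168 185]
-0.03 0.068 [125 123 124 122 118 140 189 204 191 161 121 104 100  99  99]
-0.045 -0.09 [ 65  71  82 103 116 122 136 158 187 217 210 198 179 168 195]
-0.045 0.068 [127 124 124 124 125 160 207 207 196 161 123 110 100  99  99]
x -0.05 0.052 [155 162 145 132 170 207 224 206 148 105  70  62  62  62]
x -0.05 -0.072 [ 55  56  56  56  56  74 106 164 220 200 185 206 222 225]
x 0.0 0.052 [149 153 146 130 155 209 221 215 162 107  81  62  62  61]
x 0.0 -0.072 [ 56  56  56  56  56  73 109 161 213 200 177 202 223 226]
x 0.05 0.052 [160 156 146 134 125 176 216 186 147 100  70  63  60  60]
x 0.05 -0.072 [ 53  53  53  53  53  66 103 154 205 208 186 197 218 223]
```

Run:
```python
from h import *
m=np.load('pics/avg.npy')
c=m[164:184,209:225]
for r in range(164,184): print(r,' '.join('%3d/%3d/%3d'%tuple(m[r,k][::-1]) for k in range(211,223)))
g=cv2.resize((c*1.3).clip(0,255).astype(np.uint8),None,fx=36,fy=28,interpolation=cv2.INTER_LANCZOS4); cv2.imwrite('pics/z2.png',g)
```

```text
164 157/152/147 170/165/159 168/163/158 170/164/159 170/165/160 171/166/160 185/180/175 237/232/226 237/232/226 236/231/225 235/230/224 235/230/225
165 146/141/137 170/165/160 168/163/158 170/165/160 170/165/159 171/166/161 185/180/175 237/232/226 237/232/226 237/231/226 235/230/224 235/231/225
166 137/132/128 170/165/160 168/163/158 167/163/157 170/165/159 172/168/161 178/174/168 221/216/211 221/216/210 220/214/209 215/210/204 224/220/213
167 130/125/121 169/164/160 164/159/153 169/165/155 173/169/159 171/166/158 168/165/158 182/179/173 194/192/187 192/191/185 175/174/170 201/199/192
168 129/124/119 162/157/152 162/158/151 189/186/176 201/201/194 192/191/185 179/179/172 190/189/183 209/208/203 226/225/220 222/220/215 223/219/213
169 122/118/113 150/145/141 173/168/162 194/192/182 206/208/204 203/204/199 179/178/169 181/178/172 209/204/199 238/232/227 237/232/226 236/231/225
170 128/124/120 147/142/138 171/166/161 173/170/160 146/143/133 157/153/142 166/161/151 184/179/173 238/233/227 238/233/227 237/232/226 236/232/226
171 170/165/160 137/132/127 170/165/160 168/163/155 181/176/165 
[... 1159 characters left out ...]
 127/123/119 104/101/ 97 135/131/124 138/134/125 152/148/138 144/141/132 170/165/160 239/234/228 238/233/227
180 149/144/139 224/219/214 144/140/135 140/135/130 145/140/135 171/167/158 179/175/162 177/173/161 165/161/150 178/174/168 239/233/228 238/233/227
181 133/130/125 229/225/220 180/175/170 131/126/122 170/165/160 163/159/150 179/175/163 178/173/162 161/158/146 163/158/152 224/219/214 238/233/227
182 123/121/117 226/223/218 212/208/202 129/125/121 164/158/153 163/159/153 183/179/167 176/173/161 152/148/138 168/163/154 187/182/176 238/233/228
183 101/ 98/ 93 196/191/186 227/222/217 121/118/113 150/146/141 173/168/162 186/182/170 180/176/164 177/174/162 161/157/147 187/182/176 238/233/228
```

View pics/z2.png

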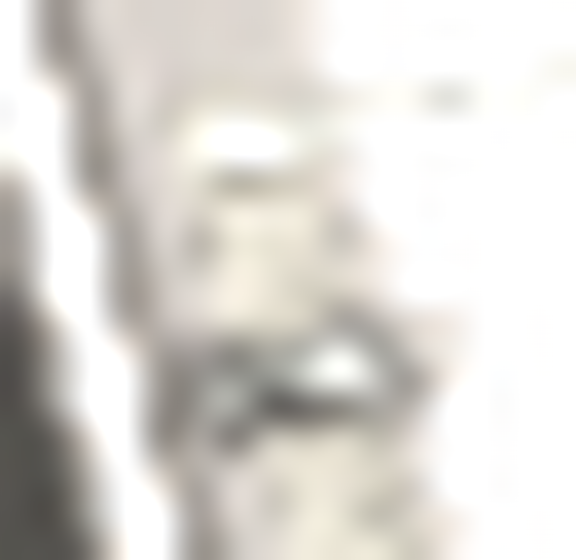

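Run:
```python
from h import *
d=load('t10')
def toc(p):
    c,s=np.cos(CY),np.sin(CY);v=p-CO;return np.array([c*v[0]+s*v[1],-s*v[0]+c*v[1],p[2]])*1e3
print('wall shadow edge on floor',[toc(atz(d,u,v,.008)) for u,v in((217.2,162),(217.4,165),(220.8,178),(221.3,182))])
print('flange shadow tip',toc(atz(d,241,174.5,.008)),toc(atz(d,239.5,178,.008)), toc(atz(d,240,167,.008)))
for n,u,v in(('ptr bright',215.2,168.6),('ptr dark',215.4,170),('mark bright',217.8,176.7),('mark dark',216.5,178),('body rear',217,175.2),('body front',217,179)):
    print(n,[toc(atz(d,u,v,z)) for z in(.018,.022,.026,.042)])
```

```text
wall shadow edge on floor [array([38.4202, 39.9324,  8.    ]), array([29.7902, 41.1347,  8.    ]), array([-8.9674, 39.3249,  8.    ]), array([-20.4994,  40.2784,   8.    ])]
flange shadow tip [-11.4403 -18.5871   8.    ] [-20.363  -12.3367   8.    ] [ 10.3206 -20.3399   8.    ]
ptr bright [array([18.8648, 48.7583, 18.    ]), array([18.0327, 48.5285, 22.    ]), array([17.2005, 48.2987, 26.    ]), array([13.8718, 47.3793, 42.    ])]
ptr dark [array([14.8167, 49.0175, 18.    ]), array([13.9967, 48.7868, 22.    ]), array([13.1767, 48.5562, 26.    ]), array([ 9.8968, 47.6338, 42.    ])]
mark bright [array([-5.3818, 46.2986, 18.    ]), array([-6.141 , 46.0762, 22.    ]), array([-6.9001, 45.8538, 26.    ]), array([-9.9367, 44.9641, 42.    ])]
mark dark [array([-8.2238, 50.6125, 18.    ]), array([-8.9743, 50.3771, 22.    ]), array([-9.7249, 50.1417, 26.    ]), array([-12.7272,  49.2   ,  42.    ])]
body rear [array([-0.7079, 47.6269, 18.    ]), array([-1.4811, 47.4005, 22.    ]), array([-2.2543, 47.1741, 26.    ]), array([-5.3472, 46.2684, 42.    ])]
body front [array([-11.3151,  49.8181,  18.    ]), array([-12.0564,  49.5851,  22.    ]), array([-12.7977,  49.3521,  26.    ]), array([-15.7628,  48.42  ,  42.    ])]
```

Run:
```python
from h import *
from scipy.ndimage import map_coordinates
d=load('t10');m=np.load('pics/avg.npy').mean(2)
def prof(y,z,x0=.03,x1=-.03):
    xs=np.arange(x0,x1,-.001);P=np.array([proj(d,cw((x,y,z))) for x in xs]);return xs*1e3,map_coordinates(m,[P[:,1],P[:,0]],order=1)
for y,z in((.0385,.008),(.037,.008),(.0415,.018),(.044,.022),(.046,.024),(.0485,.024),(.051,.024),(.053,.02)):
    xs,p=prof(y,z,.006,-.02);print(y,z,' '.join('%d:%d'%(a,b) for a,b in zip(xs,p)))
# grip shadow right edge front/back on floor
for y in(-.014,-.017,):
    xs,p=prof(y,.008,.02,-.035);print(y,' '.join('%d:%d'%(a,b) for a,b in zip(xs,p)))
```

```text
0.0385 0.008 6:232 5:229 4:224 3:219 2:207 1:192 0:178 -1:173 -2:172 -3:172 -4:172 -4:173 -6:175 -7:185 -8:197 -9:207 -10:217 -11:225 -12:233 -13:233 -14:233 -15:233 -16:231 -17:229 -18:229 -19:227
0.037 0.008 6:232 5:231 4:226 3:221 2:214 1:201 0:189 -1:182 -2:186 -3:190 -4:193 -4:197 -6:201 -7:207 -8:214 -9:220 -10:226 -11:229 -12:232 -13:232 -14:232 -15:232 -16:232 -17:232 -18:232 -19:232
0.0415 0.018 6:173 5:176 4:177 3:175 2:173 1:167 0:159 -1:149 -2:143 -3:142 -4:140 -4:140 -6:139 -7:135 -8:134 -9:135 -10:138 -11:146 -12:155 -13:165 -14:174 -15:181 -16:188 -17:187 -18:187 -19:186
0.044 0.022 6:161 5:163 4:165 3:160 2:156 1:150 0:143 -1:135 -2:134 -3:143 -4:150 -4:154 -6:156 -7:159 -8:152 -9:139 -10:128 -11:129 -12:134 -13:138 -14:146 -15:154 -16:161 -17:161 -18:159 -19:157
0.046 0.024 6:170 5:167 4:165 3:162 2:158 1:155 0:151 -1:146 -2:144 -3:148 -4:155 -4:163 -6:170 -7:177 -8:165 -9:141 -10:116 -11:119 -12:131 -13:142 -14:150 -15:157 -16:164 -17:163 -18:162 -19:160
0.0485 0.024 6:174 5:173 4:171 3:170 2:168 1:164 0:161 -1:158 -2:150 -3:143 -4:137 -4:140 -6:144 -7:145 -8:126 -9
[... 601 characters left out ...]
165 0:165 0:165 -1:165 -2:165 -3:165 -4:165 -5:165 -6:165 -7:165 -8:165 -9:165 -10:162 -11:160 -12:157 -13:153 -14:150 -15:150 -16:154 -17:159 -18:167 -19:182 -20:196 -21:208 -22:217 -23:225 -24:229 -25:229 -26:229 -27:229 -28:229 -29:229 -30:229 -31:229 -32:229 -33:229 -34:229 -35:229
-0.017 20:167 19:166 18:167 16:167 15:168 14:169 13:170 12:169 11:167 10:164 9:164 8:164 7:165 6:166 5:166 4:167 3:169 2:170 1:171 0:171 0:171 -1:170 -2:168 -3:166 -4:164 -5:164 -6:165 -7:166 -8:166 -9:165 -10:165 -11:165 -12:165 -13:165 -14:167 -15:168 -16:174 -17:184 -18:196 -19:208 -20:217 -21:226 -22:229 -23:229 -24:229 -25:229 -26:229 -27:229 -28:229 -29:228 -30:228 -31:228 -32:229 -33:229 -34:229 -35:229
```

```bash
cat > rend.py <<'E'
from h import *
from scipy.optimize import differential_evolution,minimize
d=load('t10');m=np.load('pics/avg.npy').mean(2)
r0,r1,c0,c1=171,184,211,225
SS=4
off=(np.arange(SS)+.5)/SS-.5
U,V=np.meshgrid(np.arange(c0,c1),np.arange(r0,r1))
us=(U[...,None,None]+off[None,None,None,:]+0*off[None,None,:,None]).ravel()
vs=(V[...,None,None]+off[None,None,:,None]+0*off[None,None,None,:]).ravel()
def rays():
    p=np.stack([(us-d['cx'])/d['fx'],(vs-d['cy'])/d['fy']],1);q=p.copy()
    for _ in range(20): q=p/(1+d['k1']*(q**2).sum(1,keepdims=True))
    D=np.c_[q,np.ones(len(q))]@d['pose'][:3,:3].T
    c,s=np.cos(CY),np.sin(CY);Rm=np.array([[c,s,0],[-s,c,0],[0,0,1]])
    o=Rm@(d['pose'][:3,3]-CO);return o*1e3,D@Rm.T
O,D=rays()
def hit(o,D,lo,hi):
    with np.errstate(all='ignore'):
        t1=(lo-o)/D;t2=(hi-o)/D
    a=np.minimum(t1,t2);b=np.maximum(t1,t2);ta=a.max(1);tb=b.min(1);ax=a.argmax(1)
    return np.where((ta<tb)&(tb>1e-6),ta,np.inf),ax
WALL=[((-80,58,0),(80,63,62)),((-80,-63,0),(80,-58,62)),((-80,-63,0),(-75,63,62)),((75,-63,0),(80,63,62)),((-80,-63,-5),(80,63,8)),]
def render(P):
    xm,L,yr,top,fw,fh,fy,ofs,lx,ly,rail,body,fin,dx,dy,vert=P
    B=WALL+[((-70,43,8),(70,53,18)),((xm+ofs-L/2,48-yr,8),(xm+ofs+L/2,min(57.5,48+yr),top)),((xm-fw/2,48.5-fy,top),(xm+fw/2,48.5+fy,fh))]
    alb=np.array([231,231,231,231,231,rail,body,fin])
    B=[(np.array(a,float),np.array(b,float)) for a,b in B]
    o=O+np.array([dx,dy,0])
    T=[];A=[]
    for lo,hi in B:
        t,ax=hit(o,D,lo,hi);T.append(t);A.append(ax)
    T=np.array(T);A=np.array(A);k=T.argmin(0);i=np.arange(len(k));t=T[k,i];ax=A[k,i]
    ok=np.isfinite(t);X=o+D*np.where(ok,t,0)[:,None]
    l=np.array([-lx,-ly,1.]);Ls=np.tile(l,(len(X),1))+1e-9
    X2=X.copy();X2[i,ax]-=np.sign(D[i,ax])*.02
    sh=np.zeros(len(X),bool)
    for lo,hi in B[:4]+B[5:]:
        t2,_=hit(X2,Ls,lo,hi);sh|=np.isfinite(t2)&(t2>0)
    cosl=np.where(ax==2,1,np.where(ax==0,abs(lx),abs(ly))); cosl=np.where((ax==0)&(np.sign(D[:,0])*lx<0),0,cosl);cosl=np.where((ax==1)&(np.sign(D[:,1])*ly<0),0,cosl)
    amb=np.where(ax==2,.715,.715*vert)
    I=alb[k]*(amb+.285*cosl*(~sh))
    I=np.where(ok,I,60)
    return I.reshape(r1-r0,c1-c0,SS,SS).mean((2,3))
E
cat > fit.py <<'E'
from rend import *
import sys
obs=m[r0:r1,c0:c1]
W=np.ones_like(obs); W[:,:3]=.3
lo=np.array([-26,4,5,18.5,.6,21,1,-3,0,-.45,210,40,60,-1.5,-1.5,.4]);hi=np.array([-5,14,9,23,4,25.8,7,3,.6,-.2,260,160,260,1.5,1.5,1.])
def f(P): return (W*np.clip(abs(render(P)-obs),0,60)**1.5).sum()
for seed in (1,2,3):
    r=differential_evolution(f,list(zip(lo,hi)),maxiter=120,popsize=8,seed=seed,polish=False)
    print(seed,r.fun,np.round(r.x,2),'q',13-r.x[0],flush=True)
    np.save('pics/fit%d.npy'%seed,r.x)
E
python3 -c "
import time;from rend import *
t=time.time();render([-7,10,7,20,2,24,5,0,.36,-.33,240,120,180,0,0,.7]);print(time.time()-t)"
time timeout 500 python3 fit.py
```

```text
0.01167440414428711
1 3502.25055334232 [ -6.15   9.29   7.89  22.08   3.98  25.52   5.64   0.12   0.23  -0.34
 237.81 149.94 201.64  -0.02  -1.08   0.72] q 19.151246759240134
2 3502.606312381886 [ -6.44   9.65   8.11  20.65   3.93  25.48   5.71   0.43   0.26  -0.34
 238.48 148.66 197.01   0.08  -1.08   0.72] q 19.438731539372533
3 3525.450313574688 [ -6.     9.48   8.04  21.47   3.9   25.16   6.03   0.65   0.25  -0.34
 238.96 147.57 187.21   0.58  -1.09   0.7 ] q 19.00468525490539
real	7m21.738s
user	7m18.326s
sys	0m0.132s
```

```bash
sed -i 's/CO=np.array(\[.569,.109,0\])/CO=np.array([.570,.110,0])/' h.py; python3 -m creep '[[0.04,[0.0,0.02,0],[0,0,0]],[0.04,[-0.01,0.06,0],[0,0,0]],[0.04,[-0.02,0.1,0],[0,0,0]],[0.04,[-0.03,0.14,0],[0,0,0]],[0.04,[-0.04,0.18,0],[0,0,0]],[0.04,[-0.05,0.22,0],[0,0,0]],[0.04,[-0.06,0.26,0],[0,0,0]],[0.04,[-0.07,0.3,0],[0,0,0]],[0.04,[-0.08,0.34,0],[0,0,0]],[0.04,[-0.1,0.375,0],[0,0,0]],[0.04,[-0.12,0.393,0],[0,0,0]],[0.04,[-0.14,0.393,0],[0,0,0]]]' 20
python3 - <<'E'
from h import *
go(cw([-.006,0,.13]),down(CY+np.pi))
E
```

```text
time_s: 16.8
position: [0.4484, 0.0864, 0.1974]
tcp_rot: [-0.105, 0.994, 0.0, -0.002]
wrist_force: [0.7, -0.6, -0.2]
opening: 0.47
pos [0.4484 0.0864 0.1974] F [ 0.6541 -0.5557 -0.1614] open 0.4700680513058425 t 16.8
shift [-0.118  -0.0024  0.067 ] rot [ 0.0011 -0.0032  0.0043] q6 -0.16052116632021815
```

```bash
python3 -m creep '[[0.04,[-0.03,0,0],[0,0,0]],[0.04,[-0.06,-0.001,0],[0,0,0]],[0.04,[-0.09,-0.002,0],[0,0,0]],[0.04,[-0.11,-0.002,0.02],[0,0,0.004]],[0.04,[-0.118,-0.002,0.04],[0,0,0.004]],[0.04,[-0.118,-0.002,0.06],[0,0,0.004]],[0.04,[-0.118,-0.002,0.067],[0,0,0.004]],[0.04,[-0.118,-0.002,0.067],[0,0,0.004]]]' 20
python3 - <<'E'
from h import *
go(cw([-.006,0,.042]),down(CY+np.pi))
e=snap('scene','s11'); cropf('s11','s11c',(150,150,270,240),6)
d=snap('top','t11'); cropf('t11','t11c',(190,110,290,185),8)
E
```

```text
time_s: 17.6
position: [0.5636, 0.106, 0.1296]
tcp_rot: [-0.101, 0.995, 0.0, -0.003]
wrist_force: [-0.0, -0.4, 0.6]
opening: 0.468
pos [0.5636 0.106  0.1296] F [-0.0227 -0.3987  0.6443] open 0.4683496605201893 t 17.6
shift [-0.0016  0.0025  0.0875] rot [ 0.0006 -0.0052 -0.0038] q6 -0.1278293718127528
```

View pics/s11c.png

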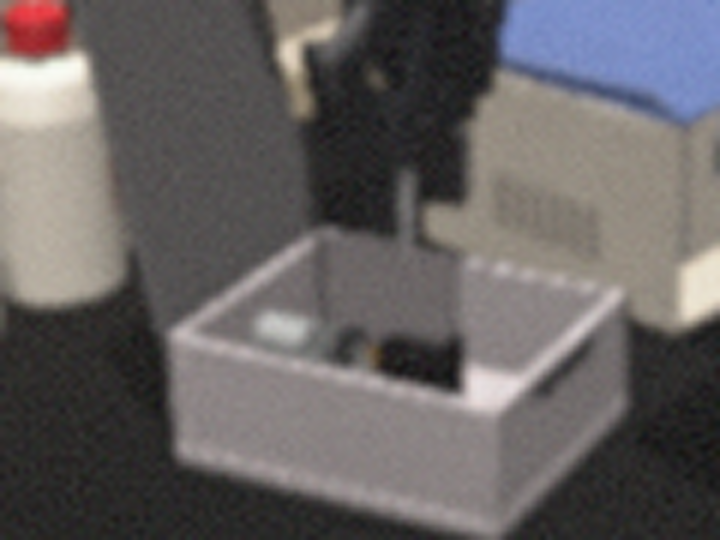

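View pics/t11c.png

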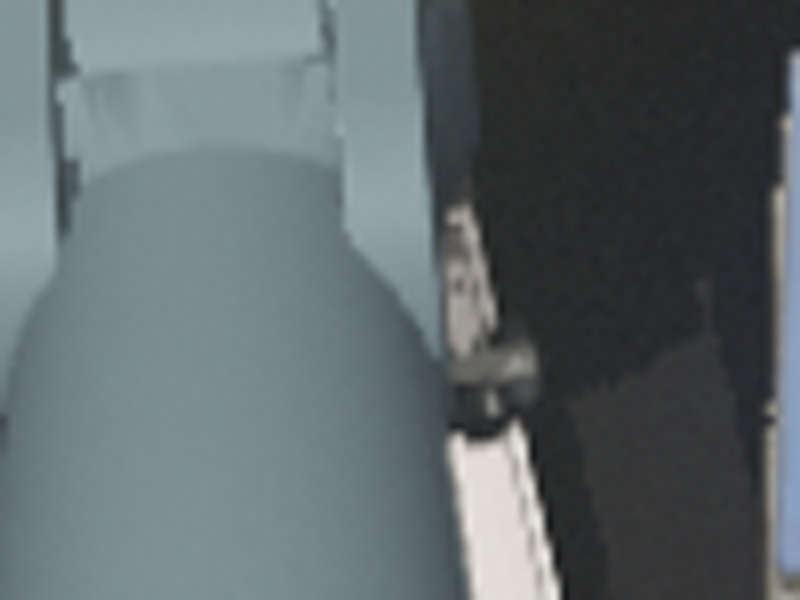

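The arm blocks the top view, as expected. The scene view shows the finger over the black grip, with the flange's front edge at crop x≈460. I'll go down.

```bash
python3 -m creep '[[0.04,[-0.001,0.002,0.015],[0,0.005,-0.004]],[0.04,[-0.001,0.002,0.03],[0,0.005,-0.004]],[0.04,[-0.001,0.002,0.045],[0,0.005,-0.004]],[0.04,[-0.001,0.002,0.06],[0,0.005,-0.004]],[0.04,[-0.001,0.002,0.072],[0,0.005,-0.004]],[0.04,[-0.001,0.002,0.082],[0,0.005,-0.004]],[0.04,[-0.001,0.002,0.087],[0,0.005,-0.004]],[0.04,[-0.001,0.002,0.087],[0,0.005,-0.004]]]' 20
python3 - <<'E'
from h import *
go(cw([-.006,0,.042]),down(CY+np.pi))
e=snap('scene','s12'); cropf('s12','s12c',(170,180,250,240),10)
E
```

```text
time_s: 18.5
position: [0.5658, 0.1083, 0.0441]
tcp_rot: [-0.103, 0.995, -0.0, -0.003]
wrist_force: [0.8, -0.7, 0.4]
opening: 0.469
pos [0.5658 0.1083 0.0441] F [ 0.7932 -0.6884  0.4039] open 0.4691002871621332 t 18.5
shift [0.0015 0.0008 0.0021] rot [ 0.0001 -0.0061  0.0002] q6 -0.12780433143223408
```

View pics/s12c.png

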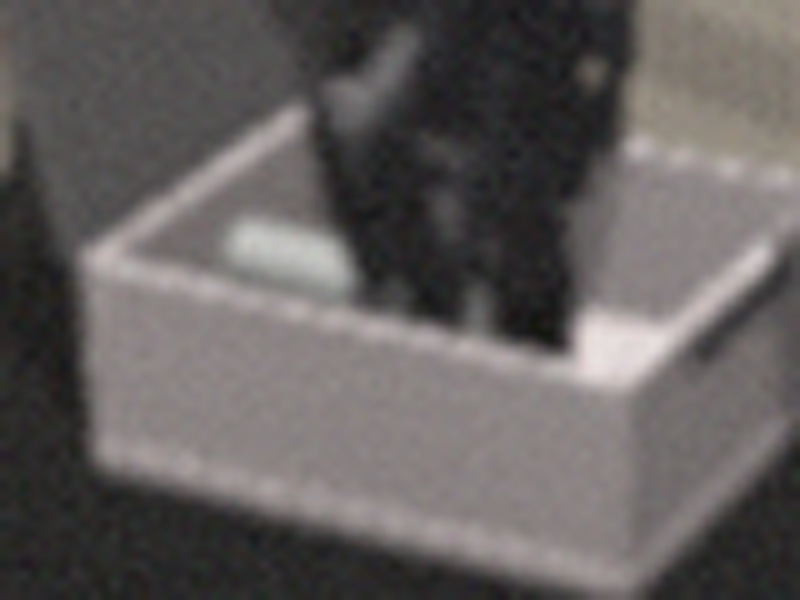

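```bash
python3 -m creep '[[0.03,[0.001,0.001,0.002],[0,0,0]],[0.02,[0.001,0.001,0.002],[0,0,0]],[0.005,[0.001,0.001,0.002],[0,0,0]],[0.005,[0.001,0.001,0.002],[0,0,0]],[0.005,[0.001,0.001,0.002],[0,0,0]],[0.005,[0.001,0.001,0.002],[0,0,0]]]' 70
python3 - <<'E'
from h import *
go(cw([-.0265,0,.042]),down(CY+np.pi)); s=ctrl.get_state();np.save('pics/tcp0.npy',s['position']);print(s['wrist_torque'])
for i in range(3): print(R.from_euler('z',-CY).apply(ctrl.get_state()['wrist_force']))
e=snap('scene','s13'); cropf('s13','s13c',(170,180,250,240),10)
E
```

```text
time_s: 19.15
position: [0.5654, 0.1084, 0.0434]
tcp_rot: [-0.103, 0.995, -0.001, -0.002]
wrist_force: [-0.9, -5.9, 5.6]
opening: 0.179
pos [0.5654 0.1084 0.0434] F [-0.9314 -5.909   5.6039] open 0.17890095967506886 t 19.15
shift [0.0217 0.0006 0.0015] rot [-0.0017 -0.0044 -0.0002] q6 -0.1263887332902137
[-0.8786  0.2492  0.1015]
[-2.1259 -5.5915  5.6039]
[-2.1259 -5.5915  5.6039]
[-2.1259 -5.5915  5.6039]
```

View pics/s13c.png

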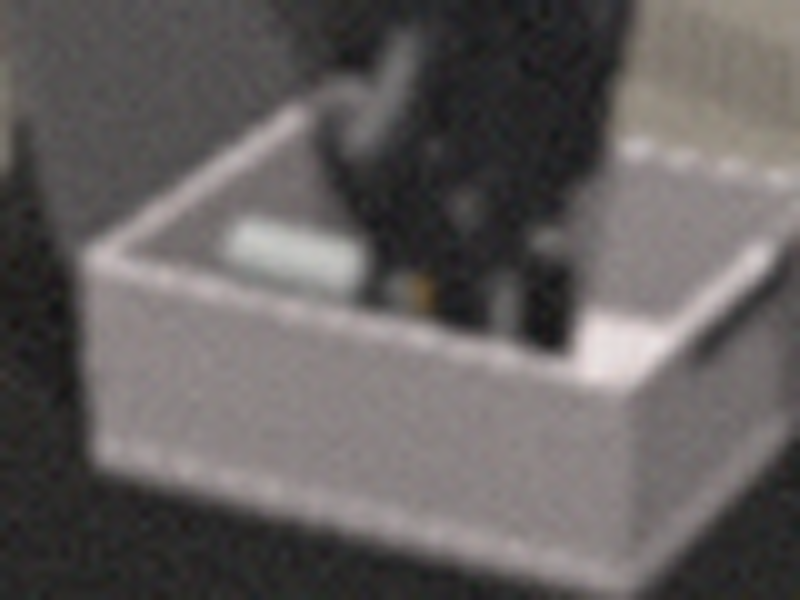

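Grip held at an opening of 15 mm. I pull along the tool's +x in small steps.

```bash
python3 -m creep '[[0.005,[0.001,-0.0005,0],[0,0,0]],[0.005,[0.003,-0.001,-0.001],[0,0,0]],[0.005,[0.006,-0.001,-0.001],[0,0,0]],[0.005,[0.009,-0.001,-0.001],[0,0,0]],[0.005,[0.012,-0.001,-0.001],[0,0,0]],[0.005,[0.015,-0.001,-0.001],[0,0,0]],[0.005,[0.018,-0.001,-0.001],[0,0,0]],[0.005,[0.020,-0.001,-0.001],[0,0,0]],[0.005,[0.020,-0.001,-0.001],[0,0,0]],[0.005,[0.020,-0.001,-0.001],[0,0,0]]]' 80
python3 - <<'E'
from h import *
s=ctrl.get_state();dp=R.from_euler('z',-CY).apply(s['position']-np.load('pics/tcp0.npy'));print('disp case mm',dp*1e3,'F case',R.from_euler('z',-CY).apply(s['wrist_force']),s['opening'])
e=snap('scene','s14'); cropf('s14','s14c',(170,180,250,240),10)
E
```

```text
time_s: 20.2
position: [0.547, 0.1044, 0.0435]
tcp_rot: [-0.103, 0.995, 0.0, -0.001]
wrist_force: [5.3, -1.6, -7.6]
opening: 0.175
disp case mm [-18.8864  -0.1301   0.134 ] F case [ 4.8974 -2.7082 -7.6466] 0.17527281691565735
```

View pics/s14c.png

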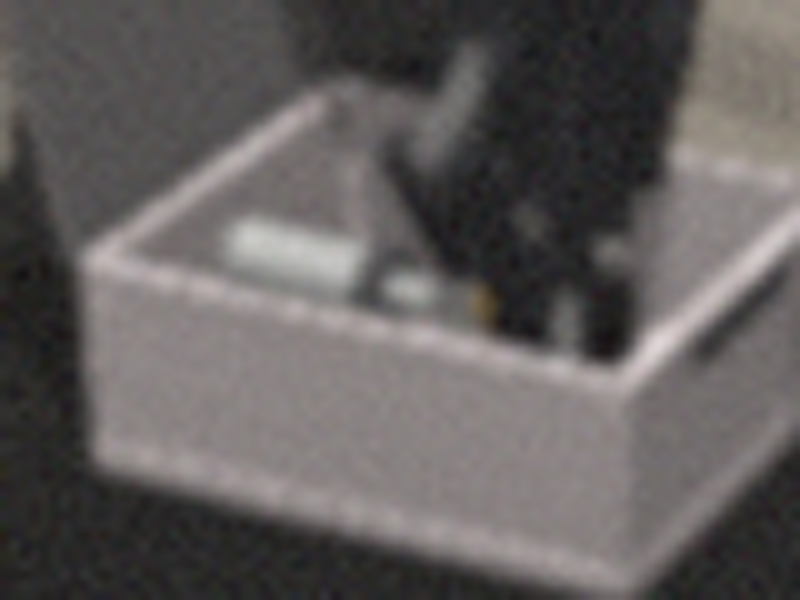

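```bash
python3 -m creep '[[0.005,[0.001,0,0.0005],[0,0,0]],[0.005,[0.0014,0,0.0005],[0,0,0]],[0.005,[0.0014,0,0.0005],[0,0,0]],[0.005,[0.0014,0,0.0005],[0,0,0]],[0.005,[0.0014,0,0.0005],[0,0,0]],[0.005,[0.0014,0,0.0005],[0,0,0]]]' 80
python3 - <<'E'
from h import *
for i in range(4):
    e=snap('scene','s15_%d'%i)
    s=ctrl.get_state();dp=R.from_euler('z',-CY).apply(s['position']-np.load('pics/tcp0.npy'));print('disp case mm',dp*1e3,'F case',R.from_euler('z',-CY).apply(s['wrist_force']),s['opening'])
cropf('s15_0','s15c',(170,180,250,240),10)
a=load('s13')['img'].astype(float);b=np.mean([load('s15_%d'%i)['img'].astype(float) for i in range(4)],0)
# orange band: saturation R-B centroid
def cen(im):
    w=(im[...,2]-im[...,0])[200:220,205:225]; w=np.clip(w-25,0,None); v,u=np.mgrid[200:220,205:225]; return (w*u).sum()/w.sum(),(w*v).sum()/w.sum(),w.sum()
print(cen(a),cen(b))
p0=proj(e,cw([.0125,0.004,.038]))
for q in(18,19,20,20.5,21,22): print(q,proj(e,cw([.0125-q/1e3,.004,.038]))-p0)
E
```

```text
time_s: 20.85
position: [0.5462, 0.1042, 0.0434]
tcp_rot: [-0.103, 0.995, 0.0, -0.001]
wrist_force: [6.8, -1.6, -4.4]
opening: 0.173
disp case mm [-19.6063  -0.1211   0.1128] F case [ 6.227  -2.5824 -5.9538] 0.17494917232883733
disp case mm [-19.588   -0.1102   0.1031] F case [ 6.5798 -1.5022 -5.5312] 0.17357732561913278
disp case mm [-19.6144  -0.1239   0.0955] F case [ 5.7599 -2.9769 -4.6516] 0.1779527001880809
disp case mm [-19.5788  -0.119    0.0945] F case [ 6.4267 -1.7111 -5.6289] 0.17437272897306888
(np.float64(211.79591836734693), np.float64(208.79591836734693), np.float64(49.0)) (np.float64(218.19718309859155), np.float64(209.66197183098592), np.float64(17.75))
18 [5.8752 1.3547]
19 [6.2039 1.4304]
20 [6.5328 1.5063]
20.5 [6.6973 1.5442]
21 [6.8619 1.5821]
22 [7.1912 1.6581]
```

View pics/s15c.png

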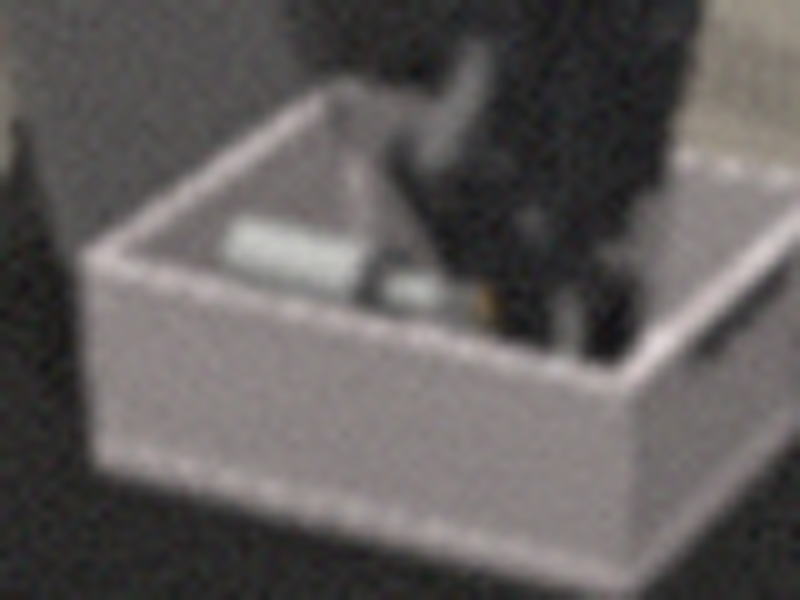

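```bash
python3 -m creep '[[0.005,[0.0005,0,0.0003],[0,0,0]],[0.005,[0.001,0,0.0003],[0,0,0]],[0.005,[0.001,0,0.0003],[0,0,0]],[0.005,[0.001,0,0.0003],[0,0,0]],[0.005,[0.001,0,0.0003],[0,0,0]]]' 80
python3 - <<'E'
from h import *
for i in range(6):
    e=snap('scene','s16_%d'%i)
    s=ctrl.get_state();dp=R.from_euler('z',-CY).apply(s['position']-np.load('pics/tcp0.npy'));print(dp*1e3,R.from_euler('z',-CY).apply(s['wrist_force']))
def cen(im):
    w=(im[...,2]-im[...,0])[200:220,203:228]; w=np.clip(w-18,0,None); v,u=np.mgrid[200:220,203:228]; return (w*u).sum()/w.sum(),(w*v).sum()/w.sum(),w.sum()
g=lambda n:load(n)['img'].astype(float)
for n in('s7','s8','s11','s13','s14'): print(n,cen(g(n)))
print('now',cen(np.mean([g('s16_%d'%i) for i in range(6)],0)))
snap('top','t16'); cropf('t16','t16c',(0,60,512,384),1.5); cropf('s16_5','s16c',(120,90,330,240),3.8)
E
```

```text
time_s: 21.55
position: [0.5456, 0.1041, 0.0435]
tcp_rot: [-0.104, 0.995, 0.0, -0.0]
wrist_force: [7.1, -0.6, -4.3]
opening: 0.175
[-20.2143  -0.1411   0.1215] [ 6.4184 -2.0518 -3.798 ]
[-20.2215  -0.106    0.0953] [ 6.0574 -1.8536 -4.4938]
[-20.2003  -0.1093   0.1184] [ 7.004  -3.3477 -3.7211]
[-20.2275  -0.1339   0.1028] [ 5.9155 -2.7255 -4.326 ]
[-20.2589  -0.1111   0.1099] [ 6.4536 -1.5138 -4.3624]
[-20.2249  -0.115    0.1153] [ 6.1548 -1.2096 -4.0021]
s7 (np.float64(211.91989664082686), np.float64(208.54780361757105), np.float64(387.0))
s8 (np.float64(211.87061994609164), np.float64(208.5822102425876), np.float64(371.0))
s11 (np.float64(211.98901098901098), np.float64(208.71428571428572), np.float64(91.0))
s13 (np.float64(211.78571428571428), np.float64(208.8877551020408), np.float64(98.0))
s14 (np.float64(217.84444444444443), np.float64(210.03333333333333), np.float64(90.0))
now (np.float64(218.40170940170938), np.float64(209.79772079772079), np.float64(58.50000000000001))
```

View pics/t16c.png

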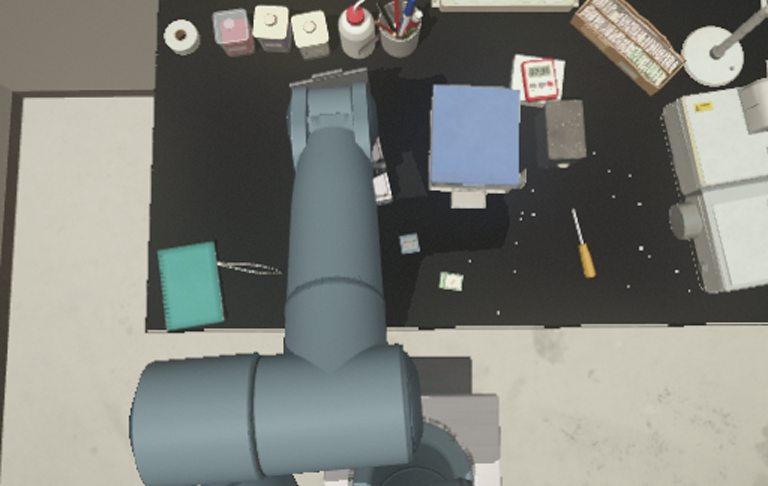

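View pics/s16c.png

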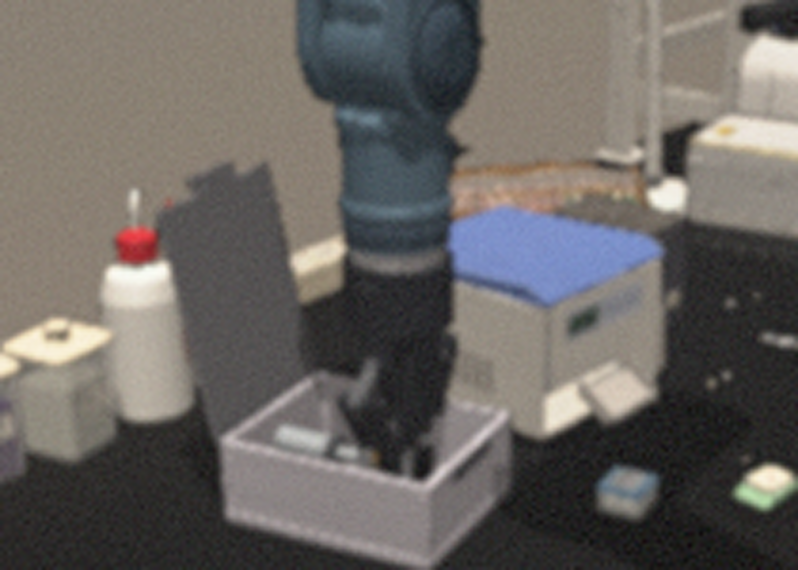

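The arm's load is steady and the rod is at about 20.2 mm. The cover stays open, the driver lies at about (583,245), and the bystanders have not moved. Before handing in, I check how sharply the mark's position is determined.

```bash
cat > prof.py <<'E'
from rend import *
import sys
x=float(sys.argv[1]);obs=m[r0:r1,c0:c1];W=np.ones_like(obs);W[:,:3]=.3
lo=np.array([4,5,18.5,.6,21,1,-3,.1,-.4,225,60,60,-1.5,.5]);hi=np.array([14,9,23,4,25.8,7,3,.45,-.28,250,160,300,-.6,.9])
mk=lambda p:np.r_[x,p[:12],0.,p[12:]]
f=lambda p:(W*np.clip(abs(render(mk(p))-obs),0,60)**1.5).sum()
r=differential_evolution(f,list(zip(lo,hi)),maxiter=70,popsize=7,seed=5,polish=False)
print(x,round(r.fun),np.round(r.x,2))
E
nproc; for x in -5 -6 -7 -8 -9 -10; do timeout 550 python3 prof.py $x & done; wait
```

```text
4
-9.0 3789 [  9.3    7.93  22.76   1.76  25.74   5.63   1.66   0.25  -0.33 234.96
 148.63 202.29  -0.6    0.69]
-10.0 4013 [  9.24   8.01  22.64   1.19  24.     2.14   2.67   0.22  -0.34 236.71
 157.99  84.2   -0.7    0.74]
-8.0 3657 [  9.41   8.34  21.54   3.68  25.7    6.38   0.82   0.29  -0.34 238.4
 145.12 192.04  -0.6    0.73]
-6.0 3880 [  9.42   8.4   21.     3.47  23.42   5.73  -1.     0.23  -0.34 234.38
 145.94 193.57  -0.6    0.72]
-5.0 3897 [  9.41   7.93  22.46   1.35  22.59   6.11  -2.33   0.23  -0.34 237.18
 146.32 212.79  -0.6    0.71]
-7.0 3625 [  9.52   7.86  21.88   3.93  24.75   5.76  -0.28   0.25  -0.34 237.5
 150.67 202.68  -0.6    0.71]
```

Run:
```python
from h import *
s=ctrl.get_state();print(s['time_s'],R.from_euler('z',-CY).apply(s['position']-np.load('pics/tcp0.npy'))*1e3,s['opening'])
print(ctrl.sign_off())
```

```text
21.9 [-20.2581  -0.1094   0.071 ] 0.18027051263205016
the job is handed in; nothing more can be done
None
```

I levered the cover open with the blade under its front tab, and it stayed open past upright, at about 1.8 rad by eye. I then laid the screwdriver back on the bench and let go of it. I took the rod's grip, pulled the rod out, and handed the job in at 21.9 s while still holding it.

**Rod position:** the gripper has moved 20.2 mm from where it closed on the grip. The orange band on the rod moved about 6.5 px in the scene view, which is also about 20 mm, so the grip has not slipped. The pull along the rod was steady at 6–7 N.

**Length mark:** I could read it only from the top view, at under 0.4 px per mm. Different readings put it between 19.1 and 20.6 mm, and a few rougher ones gave up to 22 mm. The scale starts at 20 mm, so I settled on about 20.2–20.5 mm. The arm hides the pointer and the mark in that final pose, so I could not check by eye that they are level.

**Other objects:** the last pictures show the cassette, the cover-glass box and the forceps in their places.

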